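Join the halves of a casting mould with its hinge pin

ROBOT

A 6-joint arm with a two-finger parallel gripper is mounted at the origin on a cart in front of the work surface, level with it; the furniture and walls round the work are solid. World frame = base frame: x ahead of the robot, y to its left, z up, the work surface at z = 0. Lengths are in m, angles in rad, forces in N, time in s.
With the tool pointing down it reaches from about 0.3 to 0.775 m from the base axis. Payload 14.6 kg.
Tool frame: the origin (TCP) lies midway between the tips of the shut fingers; the grasp point (between the pads) lies 19 mm behind it (ctrl.tcp_to_grasp is the distance from the TCP to the grasp point, in m); x points along the fingers, y is the direction in which the jaws open and shut, and the axes are right-handed (so a half turn about x gives the same grasp; the last joint's range is limited). The gripper opens to 94 mm and grips with 3 to 60 N. Pads are 16 mm wide; open, the fingers measure 119 mm over their backs; the gripper's body (75 mm by 177 mm) begins 78 mm behind the grasp point.
Start: joints at [-1.393, 0.3, 1.521, -0, 1.321, -0.067], TCP at [0.133, -0.534, 0.166] pointing down, gripper open.
Joint ranges: [-3.03, 3.03], [-0.79, 2.21], [0.23, 2.52], [-1.04, 4.18], [0, 3.07], [-2.55, 2.55]. Speed limits (rad/s): [2.22, 2.22, 2.57, 3.14, 3.14, 3.14].

INTERFACE

Orientations are given as [roll, pitch, yaw] about the fixed x, y, z axes, in that order (R = Rz(yaw) Ry(pitch) Rx(roll)).
In Python, from station import ctrl gives the robot as it stands.
- The arm moves only by the tool jog_arm, never from a script. Its argument "rows" is one flat list of numbers, 7 for each row, row after row: the shift along the world's x, y, z in m, then the turn, a rotation vector about the world's x, y, z in degrees, then the closure, from 0 (fully open) to 1 (shut). A call has 1 to 8 rows; each row shifts and turns the commanded pose from where the row before left it; what a row does not reach is not made up. A row lasts 1/12 s, in which the tool goes at most 41.7 mm and 7.16 degrees, less where a joint would pass 70% of its speed; a pose out of reach is approached as far as the arm can. A call with a gripper value outside its range is refused whole. The fingers move at their own pace and stop on an object; "squeeze" is the grip in N (left out, the last holds). Time passes only in rows, so rows that do not move let the fingers close. It gives the time, the measured TCP pose, the force and the opening at its end, in the units of the state.
- ctrl.get_obs(): the state, without advancing time (a new reading comes with each control period).
- ctrl.camera(name): name is "scene" or "top"; returns (picture, depth): 420x560x3 uint8, red, green, blue; 420x560 float32, m along the optical axis (not along the pixel's ray), 0 where there is no reading.
- ctrl.camera_model(name): a dict with "K" (3x3 intrinsics, pixels), "dist" ([k1, k2, p1, p2, k3] as OpenCV has them; the pictures are not rectified), "extrinsics" (4x4, takes a point from camera to world coordinates). Camera axes: x right, y down, z forward; pixel columns grow to the right and rows downward; lengths in m; the calibration is good to about 2 mm. A picture is of the moment at which its call begins. camera_model takes no time and is no camera call.
- ctrl.hand_in(): hands the job in, once; it reports no verdict.
The state is a dict: "time_s": time; "qpos": joint angles; "joint_vel": joint speeds; "tau": joint torques, N m; "ee_pos": TCP position; "eef_rot": TCP orientation; "force": force on the tool from outside, world axes, zero at the start; "moment": the same for the moment, N m; "grip_width": finger opening in m.
Only numpy, scipy, OpenCV 4.12 (cv2) and the standard library are available. Lean on these libraries where they do the work, as an engineer would, in place of code of your own. Each camera call takes 0.05 s, during which the arm holds its last target.

TASK

Put the washed resin-casting mould back together: lay its loose upper half flat on the lower half, over the two dowels, with its hinge knuckle between the two knuckles of the lower half, then push the hinge pin through all three knuckles from their open right end until its head sits against the knuckle. The hinge bracket is loose in its slots, so feel for the bore and bring the knuckles in line; never ram the pin, and leave the flask, the dropper bottle and the petri dish where they stand.

Things in the scene. Friction and masses are not known exactly. Their poses are not given: they have to be found in the camera images.
- mould: Lower half of the mould, fixed: aluminium block 90 x 84 mm with three bar cavities, on a grey foot plate 182 x 84 mm. Origin under the block's middle at bench level; x to its hinge edge (away from the robot), y to its left, z up. Flat top face at z = 34 mm, with two tapered steel dowels (8 mm thick, 9 mm tall) at x = -34, y = +34 and -34 mm.
- mould_entry (a point): Where the mouth of the lower half's right knuckle is with the hinge bracket in mid-slot (x = 63, y = -40, z = 43 mm of the mould); axes of the mould. The bracket carries both knuckles and may stand, unreported, up to 6 mm nearer or farther along x; it slides under a 5 N push and stays. Knuckles: tubes along y, 18 mm outside, 9 mm bore; the pin enters here, pushed along +y.
- mould_hinge (a point): Middle of the hinge axis in mid-slot (x = 63, y = 0, z = 43 mm of the mould; its axes). The right knuckle spans y = -40 to -20 mm, the left one (10.4 mm bore) 20 to 48 mm, closed at its left end. In the left one, 28 mm left of here, the ball of a brass spring plunger reaches 2 mm into the bore: about 8 to 16 N along the pin to pass; it snaps into the pin's groove when home.
- lid_grip (a point): Centre of the black bar (13 mm thick in x, 56 mm long in y, 18 mm high) on the loose upper half, an aluminium plate 90 x 84 x 14 mm, 0.34 kg, lying flat. x to its hinge edge, y to its left. The bar's centre is 34 mm above the plate's underside and 4 mm ahead of its middle; 11 mm wide dowel holes lie at x = -38, y = +34 and -34 mm from here.
- lid_hinge (a point): Middle of the upper half's one hinge knuckle (18 mm outside, 36 mm long, 9 mm bore along y), 59 mm ahead of the bar's centre and 25 mm below it. With the mould closed it comes to mould_hinge; dowels and knuckles leave the upper half 1.5 to 2 mm of play each way until the pin is in. Same axes as lid_grip.
- pin_center (a point): Middle of the steel hinge pin (95 mm long over all, 0.06 kg), which lies flat on the bench: a round shank 8 mm thick and 85 mm long with a flat head 10 mm long (x) x 20 mm wide (y) x 8 mm thick (z). x points along the pin to its tip, z up. Held by the shank it goes in only until the fingers meet the knuckle.
- pin_shoulder (a point): Where the pin's head ends and its shank begins, on the axis, 37.5 mm behind pin_center (the head's back face is 10 mm farther back). It comes to mould_entry when the pin is home. Same axes as pin_center.
- pin_tip (a point): Tip of the pin, 85 mm ahead of pin_shoulder and 47.5 mm ahead of pin_center; the last 3.5 mm taper from 8 to 6 mm. A groove for the plunger lies 64 to 72 mm ahead of pin_shoulder.
- flask_small: Small clear glass conical flask, 54 mm wide, 103 mm tall; origin under its middle.
- dropper_bottle: Amber dropper bottle with a black collar and red teat, 38 mm wide, 109 mm tall; origin under its middle.
- petri_dish: Clear petri dish, 64 mm wide, 17 mm tall; origin under its middle.

How it is judged:
On the way, in this order (a step that is already met when the one before it is completed fails the run):
1. the upper half lies flat on the lower half, over both dowels, its knuckle between the other two (distance between lid_hinge and mould_hinge below 0.004 m and angle between lid_hinge's own z axis and vertical below 0.04 rad and contact force between the fingers and lid below 0.1 N), for 0.2 s.
2. the pin is home (y of pin_shoulder in the frame of mould_entry between -0.003 and 0.003 m and distance between pin_shoulder and mould_entry below 0.008 m and angle between the x axis of pin_tip and the y axis of mould_entry, either way round below 0.05 rad), for 0.2 s.
At the end, for the whole second after the job is handed in: The upper half lies flat on the lower one (within 0.03 rad, its knuckle within 4 mm of the middle of the hinge axis), the pin runs through its knuckle (axis within 2 mm) and both others, and the shoulder of the pin is within 3 mm of the face of the right knuckle; all at rest (all of step 2 and y of lid_hinge in the frame of pin_tip between -0.002 and 0.002 m and z of lid_hinge in the frame of pin_tip between -0.002 and 0.002 m and distance between lid_hinge and mould_hinge below 0.004 m and angle between lid_hinge's own z axis and vertical below 0.03 rad and angle between the x axis of lid_hinge and the x axis of mould, either way round below 0.07 rad and linear speed of pin below 0.02 m/s); the robot touches nothing.
It fails at once if the pin is rammed: more than 45 N between the pin and either half of the mould (contact force between pin and mould above 45 N or contact force between pin and lid above 45 N).
It fails at once if the flask, the dropper bottle or the petri dish is disturbed (distance of any of flask_small, dropper_bottle, petri_dish from where it was at the start of the episode above 0.03 m).
It also fails if it takes over 72 s, if anything falls off the work surface, if the arm or the gripper's body presses on something with over 40 N, if the wrist force passes 120 N, or if a joint passes its speed limit or range.

## Working session

There is one attempt and no reset: what is moved stays moved. The work goes in short steps, Python scripts to look and compute and a tool call to move; the robot and the scene stay as the last step left them, time stands still between calls to the robot, and variables do not carry over. Pictures are saved under pics/ and viewed, and the job is handed in when it is done.

Besides the shell and the picture viewer there is one more tool, called after "Request:" as name(argument=value, ...) on one line, values as JSON. jog_arm: Moves the arm, as the interface text tells. Its arguments: {"type":"object","properties":{"rows":{"type":"array"},"squeeze":{"type":"number"}},"required":["rows"]}

```bash
ls; mkdir -p pics; python3 - <<'E'
from station import ctrl
import cv2,numpy as np
print(ctrl.get_obs()); print(ctrl.tcp_to_grasp)
for n in("scene","top"):
    p,d=ctrl.camera(n); np.savez(f"pics/{n}0.npz",p=p,d=d)
    cv2.imwrite(f"pics/{n}0.png",p[:,:,::-1]); m=ctrl.camera_model(n); print(n,m["K"],m["dist"],m["extrinsics"])
E
```

```text
pics
{'time_s': 0.0, 'qpos': array([-1.39257898e+00,  3.00480642e-01,  1.52156954e+00,  1.61095898e-05,
        1.32069584e+00, -6.65968154e-02]), 'joint_vel': array([ 0.00072187, -0.0014667 ,  0.00081312, -0.00036338,  0.00045167,
        0.00012258]), 'tau': array([ 2.63037065e-03, -5.31800687e+01, -3.52735198e+01,  7.09642796e-02,
        2.43620243e-02, -8.86244379e-05]), 'ee_pos': array([ 0.13325663, -0.53330106,  0.165386  ]), 'eef_rot': array([-1.65092114,  1.56964285,  1.73548168]), 'force': array([-0.09226869,  0.77014122,  0.34562319]), 'moment': array([-0.00137328, -0.01678174,  0.02253574]), 'grip_width': 0.09383909506383759}
0.0188
scene [[431.73153856   0.         278.36337269]
 [  0.         431.73153856 210.46511769]
 [  0.           0.           1.        ]] [-0.1247242  0.         0.         0.         0.       ] [[-0.65109926 -0.41423678  0.63598557 -0.32614794]
 [-0.75886482  0.33991719 -0.55550022  0.82162706]
 [ 0.01392619 -0.84431285 -0.53566955  0.80828695]
 [ 0.          0.          0.          1.        ]]
top [[459.67417779   0.         286.68989265]
 [  0.         459.67417779 204.7427251 ]
 [  0.           0.           1.        ]] [0.01400404 0.         0.         0.         0.        ] [[-0.00688079 -0.99904141  0.04323099  0.49292987]
 [-0.99994689  0.00654243 -0.00796347  0.03771088]
 [ 0.007673   -0.04328349 -0.99903337  1.47818178]
 [ 0.          0.          0.          1.        ]]
```

View pics/scene0.png

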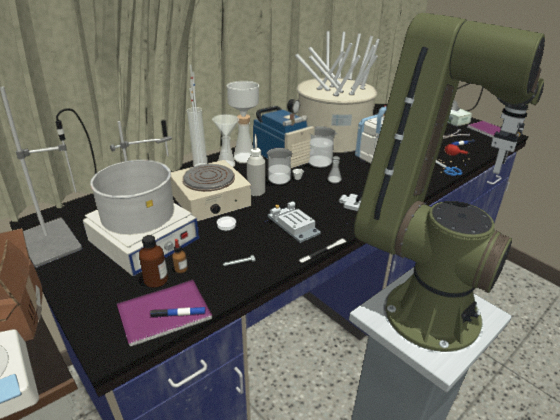

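View pics/top0.png

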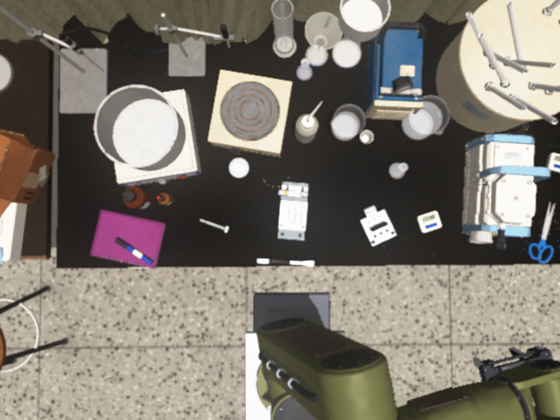

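```bash
python3 - <<'E'
import cv2,numpy as np
p=cv2.imread("pics/top0.png"); s=cv2.imread("pics/scene0.png")
def z(im,u0,v0,w,h,k): return cv2.resize(im[v0:v0+h,u0:u0+w],None,fx=k,fy=k,interpolation=cv2.INTER_NEAREST)
a=z(p,190,170,130,80,6); b=z(p,340,190,80,60,6)
cv2.imwrite("pics/z1.png",a); cv2.imwrite("pics/z2.png",b)
cv2.imwrite("pics/z3.png",z(s,210,190,160,90,5))
E
```

```text
(no output)
```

View pics/z1.png

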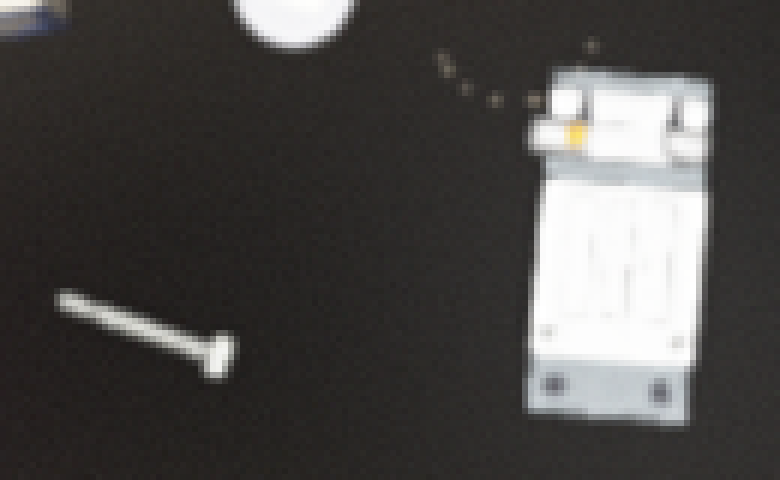

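View pics/z2.png

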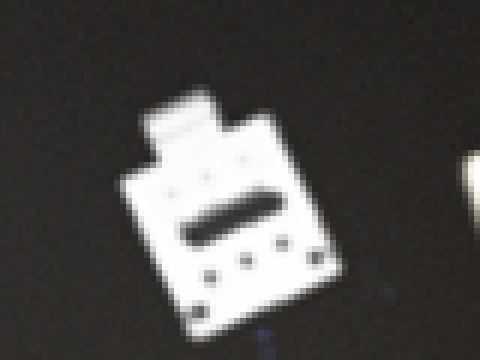

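View pics/z3.png

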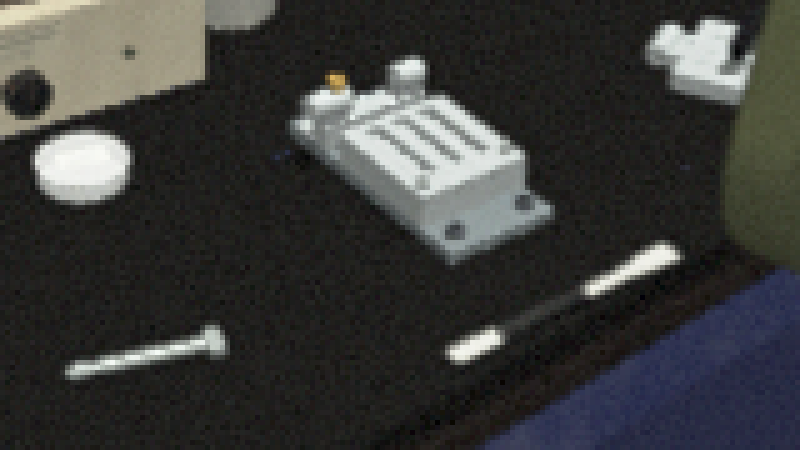

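```bash
cat > h.py <<'E'
import cv2,numpy as np
from station import ctrl
def ray(n,uv):
    m=ctrl.camera_model(n); K=np.array(m["K"]);E=np.array(m["extrinsics"])
    q=cv2.undistortPoints(np.array(uv,float).reshape(-1,1,2),K,np.array(m["dist"])).reshape(-1,2)
    d=np.c_[q,np.ones(len(q))]@E[:3,:3].T
    return E[:3,3],d
def onz(n,uv,z):
    o,d=ray(n,uv); t=(z-o[2])/d[:,2]; return o+t[:,None]*d
def proj(n,P):
    m=ctrl.camera_model(n); E=np.linalg.inv(m["extrinsics"])
    r,_=cv2.Rodrigues(E[:3,:3]); return cv2.projectPoints(np.array(P,float).reshape(-1,1,3),r,E[:3,3],np.array(m["K"]),np.array(m["dist"]))[0].reshape(-1,2)
def load(f):
    z=np.load(f); return z["p"],z["d"]
E
python3 - <<'E'
from h import *
p,d=load("pics/top0.npz"); g=p.mean(2)
np.set_printoptions(linewidth=250,precision=4,suppress=True)
print("mould");print(g[180:243,276:312:1].astype(int)[::1])
o,_=ray("top",[[1,1]])
def dep(v,u):
    m=ctrl.camera_model("top");E=m["extrinsics"];o,dd=ray("top",[[u,v]]);return (o+dd[0]*d[v,u])
for v,u in [(205,290),(210,300),(193,283),(194,307),(235,292),(226,380),(224,365),(228,230),(240,330),(232,372),(213,371)]: print(v,u,dep(v,u))
E
```

```text
mould
[[46 46 48 ... 43 46 45]
 [45 47 44 ... 44 44 45]
 [45 46 48 ... 44 44 45]
 ...
 [45 46 43 ... 51 50 49]
 [46 47 44 ... 49 49 48]
 [43 48 45 ... 50 49 46]]
205 290 [0.5544 0.0158 0.0376]
210 300 [ 0.5387 -0.0157  0.0297]
193 283 [0.5917 0.0376 0.0453]
194 307 [ 0.5876 -0.037   0.0532]
235 292 [0.4598 0.0098 0.0119]
226 380 [ 0.4867 -0.2646  0.0428]
224 365 [ 0.4933 -0.2232  0.0126]
228 230 [ 0.4834  0.2086 -0.0029]
240 330 [ 0.4425 -0.1129 -0.006 ]
232 372 [ 0.4677 -0.2441  0.018 ]
213 371 [ 0.5281 -0.2424  0.015 ]
```

```bash
cat >> h.py <<'E'
def cross(prof,th,rev=False):
    # first subpixel crossing from low to high
    r=prof[::-1] if rev else prof
    i=int(np.argmax(r>th)); x=i-(r[i]-th)/(r[i]-r[i-1])
    return len(prof)-1-x if rev else x
E
python3 - <<'E'
from h import *
import sys
np.set_printoptions(linewidth=300,precision=4,suppress=True,threshold=100000)
p,d=load("pics/top0.npz"); g=p.mean(2)
L=[];R=[]
for v in range(204,228):
    r=g[v,270:320]; L.append((270+cross(r,140),v)); R.append((270+cross(r,140,True),v))
PL=onz("top",L,.034);PR=onz("top",R,.034)
for P in(PL,PR):
    c=np.polyfit(P[:,0],P[:,1],1); print(c,np.degrees(np.arctan(c[0])),np.std(P[:,1]-np.polyval(c,P[:,0])))
print(g[178:244,274:312].astype(int))
E
```

```text
[-0.0849  0.0966] -4.8541392419348295 0.00016587754828883503
[-0.0926  0.012 ] -5.291953988666622 0.0002383783296712723
[[ 45  46  45  45  45  46  48  47  47  46  44  43  45  55  74  63  48  45  44  48  44  46  46  47  46  47  44  47  45  42  46  43  43  47  45  44  39  44]
 [ 46  46  47  47  46  47  46  44  47  44  45  45  45  46  50  49  45  48  46  45  45  46  47  48  45  47  46  47  45  47  45  44  44  44  45  45  44  43]
 [ 48  48  46  46  48  47  44  47  52  53  48  52  64  55  46  43  46  43  44  45  45  47  44  45  45  46  45  42  45  46  46  45  43  44  46  43  46  45]
 [ 47  46  45  47  44  47  45  56  77  91  94 103 126 111  91  90  92  80  68  65  66  55  49  44  45  44  44  43  44  44  44  44  41  44  43  44  44  45]
 [ 48  45  45  46  48  45  46  61 117 155 165 172 186 181 173 174 177 154 135 127 122 111  94  90  95  95  94  93  99 100  79  67  63  54  49  44  44  45]
 [ 44  46  47  48  47  46  46  69 131 175 187 190 195 194 196 196 198 190 183 179 178 175 171 173 176 179 179 180 190 184 155 134 127 108  71  46  43  45]
 [ 46  48  45  49  48  43  44  89 172 197 206 204 
[... 8550 characters left out ...]
38 135 134 142 155 163 164 173 197 204 204 202 133  65  50  50  48  49  49  47]
 [ 47  45  45  46  43  45  47  48  45  49  53  52  55  56  66  65  63  65  66  67  69  76  89  98 100 110 133 139 138 139  93  55  49  52  50  51  50  49]
 [ 45  47  46  47  44  46  47  47  45  47  46  46  47  47  48  46  46  46  48  48  48  50  52  55  55  58  68  68  65  67  58  49  50  49  46  49  49  48]
 [ 46  45  43  48  45  48  48  48  48  47  45  49  47  47  49  47  48  47  50  47  46  50  47  48  48  45  51  47  48  46  49  49  49  49  46  50  49  46]
 [ 45  46  46  46  46  45  47  47  46  50  47  46  47  50  48  49  45  45  47  48  48  47  50  51  50  48  50  49  48  51  48  49  48  52  48  48  47  50]]
```

```bash
python3 - <<'E'
from h import *
np.set_printoptions(linewidth=200,precision=4,suppress=True)
p,d=load("pics/top0.npz"); g=p.mean(2)
yaw=np.radians(-5.07); ex=np.array([np.cos(yaw),np.sin(yaw)]); ey=np.array([-ex[1],ex[0]])
near=[];far=[];fn=[]
for u in range(283,303):
    c=g[:,u]
    v=[i for i in range(224,236) if c[i]>=226>c[i+1]][-1]; near.append((u,v+(c[v]-226)/(c[v]-c[v+1])))
    v=[i for i in range(197,206) if c[i]<226<=c[i+1]][-1]; far.append((u,v+(226-c[v])/(c[v+1]-c[v])))
    v=[i for i in range(234,243) if c[i]>=122>c[i+1]][-1]; fn.append((u,v+(c[v]-122)/(c[v]-c[v+1])))
for n,P,z in(("near",near,.034),("far",far,.034),("footnear",fn,.006)):
    W=onz("top",P,z)[:,:2]; a=W@ex; b=W@ey; c=np.polyfit(b,a,1); print(n,"along x:",np.median(a),"slope",c,np.std(a-np.polyval(c,b)))
# centre line
L=[];R=[]
for v in range(204,228):
    r=g[v,270:320]; L.append((270+cross(r,148),v)); R.append((270+cross(r,148,True),v))
print("y",np.median(onz("top",L,.034)[:,:2]@ey),np.median(onz("top",R,.034)[:,:2]@ey))
# tube
for u in list(range(278,283))+list(range(301,307)):
    c=g[:,u]; s=slice(188,199); print(u,c[186:200].astype(int), onz("top",[[u,192.+ (0 if u<290 else 1.6)]],.043)[0,:2]@ex)
E
```

```text
near along x: 0.4733866263593322 slope [0.0027 0.4732] 0.0001974875377898215
far along x: 0.5663757389189455 slope [0.0017 0.5661] 0.0006613532601221997
footnear along x: 0.443623103516266 slope [0.009  0.4431] 0.00047480394505166284
y 0.09801572326288635 0.010158169717835688
278 [105  86  54  65  98 127 148 155 128  77  48  45  47  49] 0.5880853814237036
279 [109  87  61 105 165 201 219 216 180 108  55  45  45  47] 0.5883421191459723
280 [ 75  61  59 123 201 240 246 239 201 128  96 100  92  88] 0.5885988609652422
281 [140 143 136 146 208 244 249 242 209 155 169 189 174 167] 0.588855606779476
282 [249 250 243 202 209 242 250 244 218 169 182 203 193 193] 0.5891123564866322
301 [233 236 229 208 166 173 203 226 225 212 215 199 197 200] 0.588990080855073
302 [195 176 157 137 115 156 214 243 242 218 186 171 188 201] 0.5892467750243141
303 [192 194 194 194 177 173 217 245 248 232 192 163 185 203] 0.5895034716034687
304 [219 240 247 250 245 213 216 241 246 237 205 167 185 200] 0.5897601704905854
305 [223 247 252 254 253 229 214 237 246 240 214 178 191 203] 0.590016871583717
306 [210 244 252 254 252 231 212 232 242 236 208 174 185 196] 0.5902735747809207
```

```bash
python3 - <<'E'
from h import *
np.set_printoptions(linewidth=250,precision=4,suppress=True,threshold=100000)
p,d=load("pics/top0.npz"); g=p.mean(2)
print(g[202:248,358:400].astype(int))
print("pin");print(g[216:236,196:234].astype(int))
m=ctrl.camera_model("top")
o,_=ray("top",[[1,1]])
U,V=np.meshgrid(np.arange(274,312,3),np.arange(180,202))
_,dd=ray("top",np.c_[U.ravel(),V.ravel()]); z=(o+dd*d[V.ravel(),U.ravel()][:,None])[:,2].reshape(U.shape)
print((z*1000).astype(int))
R=cv2.Rodrigues(np.zeros(3))[0]
from scipy.spatial.transform import Rotation as Ro
print(Ro.from_euler('xyz',ctrl.get_obs()['eef_rot']).as_matrix())
E
```

```text
[[ 37  38  39  38  40  39  41  39  37  39  39  39  35  36  38  39  36  41  39  38  41  39  37  39  37  38  39  36  39  37  38  39  36  36  37  38  37  36  37  37  38  39]
 [ 39  40  38  36  40  37  38  39  39  36  38  37  34  37  39  37  36  39  38  39  39  38  39  39  40  41  38  37  38  37  38  37  38  37  38  37  38  37  37  38  38  39]
 [ 37  39  41  38  38  39  38  39  38  40  39  38  36  39  55  63  52  38  38  37  38  37  36  40  39  38  37  38  40  38  39  37  39  38  39  40  37  38  38  40  39  40]
 [ 41  38  40  40  40  40  41  38  37  37  36  40  57  79 115 131  96  53  38  39  40  40  39  37  39  39  37  38  37  39  38  38  38  39  37  38  39  38  39  36  36  36]
 [ 38  41  41  38  40  39  37  37  37  42  59  84 121 154 182 198 171 102  47  38  40  40  38  38  38  39  38  39  39  40  36  37  38  37  39  39  39  37  36  36  37  38]
 [ 42  41  37  38  38  37  39  45  64  89 128 161 191 214 232 239 235 164  75  40  39  39  38  37  36  39  35  40  38  38  39  38  39  41  38  38  38  40  40  38  37  40]
 [ 39  41  41  40  37  46  68  97 137 169 196 222 236 242 246 246 242 189 
[... 10750 characters left out ...]
   1]
 [  -1    3   45   45   57   29   22   36   35   48   58   45   -3]
 [  -6   -2   49   45   43   28   30   29   33   45   56   53    0]
 [  -2   -4    5   29   41   32   34   26   32   57   53   -4    3]
 [   0    2    0    9   17   13   24   29   30   39   44    5   -3]
 [  -1    0    1   10    9   10   10    7   11   12   19    4    0]
 [  -4    1    4    7   12    8    6   14   11   13   13    0    1]
 [  -4   -1    7 1478   11   12    9   16   10    4   14    1   -2]
 [   1    0    0   32   31    9   10    5   10    6    8    5    0]
 [  -3    0   -2   30   29   41   33   29   32    7    5   -3   -1]]
[[-0.0002  0.2424 -0.9702]
 [ 0.001  -0.9702 -0.2424]
 [-1.     -0.001  -0.0001]]
```

```bash
python3 - <<'E'
from h import *
np.set_printoptions(linewidth=250,precision=4,suppress=True,threshold=100000)
p,d=load("pics/top0.npz"); g=p.mean(2)
H=onz("top",[[372.7,241.4],[392.1,232.6]],.014); print("holes",H,np.linalg.norm(H[0]-H[1]))
dv=(H[0]-H[1])[:2]; print("yaw holes",np.degrees(np.arctan2(dv[1],dv[0]))-90)
# bar
roi=np.zeros_like(g,bool); roi[216:234,366:392]=True
m=((g<150)&roi).astype(np.uint8)
n,l,s,c=cv2.connectedComponentsWithStats(m); k=1+np.argmax(s[1:,4]); print(s[k])
W=np.clip((253-g)/200,0,1)*(cv2.dilate((l==k).astype(np.uint8),np.ones((3,3)))>0)
vv,uu=np.nonzero(W); w=W[vv,uu]
P=onz("top",np.c_[uu,vv],.040)[:,:2]; mu=(P*w[:,None]).sum(0)/w.sum(); C=((P-mu).T*w)@(P-mu)/w.sum(); e,v=np.linalg.eigh(C)
a=v[:,1]*np.sign(v[1,1]); yb=np.degrees(np.arctan2(a[1],a[0]))-90
print("bar centroid",mu,"sizes",np.sqrt(12*e),"yaw",yb)
# plate edges left/right
for name,rev,rows in(("L",False,range(222,240)),("R",True,range(214,228))):
    q=[]
    for r in rows:
        row=g[r,356:402]; q.append((356+cross(row,146,rev),r))
    Q=onz("top",q,.014)[:,:2]; c=np.polyfit(Q[:,0],Q[:,1],1); print(name,c,"yaw",np.degrees(np.arctan(c[0])),Q.mean(0))
# knuckle centre: lid rows; silhouettes
yaw=np.radians(17)
# pin
m=(g>95).astype(np.uint8); m[:,:190]=0; m[:,235:]=0; m[:210]=0; m[240:]=0
W=np.clip((g-40)/170,0,1)*cv2.dilate(m,np.ones((3,3)))
W[:,238:]=0
vv,uu=np.nonzero(W); sh=uu<222
P=onz("top",np.c_[uu,vv],.004)[:,:2]; w=W[vv,uu]
mu=(P[sh]*w[sh][:,None]).sum(0)/w[sh].sum(); C=((P[sh]-mu).T*w[sh])@(P[sh]-mu); e,v=np.linalg.eigh(C); a=v[:,1]*np.sign(v[1,1])
t=(P-mu)@a; s=(P-mu)@np.array([-a[1],a[0]])
print("pin yaw",np.degrees(np.arctan2(a[1],a[0])))
h,b=np.histogram(t,bins=np.arange(-.08,.06,.004),weights=w); print(np.c_[b[:-1]*1000,h].T.astype(int) )
i=(abs(s)<.004)
for th in(.5,): 
    print("tip/back",t[i&(w>th)].max(),t[i&(w>th)].min())
    hd=(t<t[i&(w>th)].min()+.009); print("head lateral", (s[hd]*w[hd]).sum()/w[hd].sum(), (t[hd]*w[hd]).sum()/w[hd].sum())
print(mu, mu+a*t[i&(w>.5)].max(), mu+a*t[i&(w>.5)].min())
E
```

```text
holes [[ 0.4378 -0.2467  0.014 ]
 [ 0.4653 -0.3089  0.014 ]] 0.06801885705275597
yaw holes 23.866158345620164
[370 222  17   9  75]
bar centroid [ 0.4875 -0.2594] sizes [0.0153 0.054 ] yaw 22.65005622901289
L [ 0.4476 -0.4317] yaw 24.112768079988797 [ 0.4726 -0.2202]
R [ 0.4736 -0.5417] yaw 25.34203277503813 [ 0.5039 -0.3031]
pin yaw 69.66179745371818
[[-80 -76 -72 -67 -63 -59 -55 -51 -47 -43 -39 -35 -31 -27 -23 -19 -15 -11  -7  -3   0   4   8  12  16  20  24  28  32  36  40  44  48  52]
 [  0   0   0   0   0   4   9   9   4   4   3   2   3   3   3   3   3   3   3   3   3   3   3   3   2   2   3   3   3   1   0   0   0   0]]
tip/back 0.03695735653393266 -0.05820790327863104
head lateral 4.990631726272676e-05 -0.05402078064386728
[0.4987 0.2695] [0.5115 0.3041] [0.4785 0.2149]
```

Request:
jog_arm(rows=[0.0265,0.03,0.0,0,0,4.2,0.3,0.0265,0.03,0,0,0,4.2,0.5,0.0265,0.03,0,0,0,4.2,0.52,0.0265,0.03,0,0,0,4.2,0.52,0.0265,0.03,0,0,0,4.2,0.52,0.0265,0.03,0,0,0,4.2,0.52,0.0265,0.03,0,0,0,4.2,0.52,0.0265,0.03,0,0,0,4.2,0.52], squeeze=15)

```text
time_s: 0.77
ee_pos: [0.3461, -0.2918, 0.1659]
eef_rot: [-1.478, 1.571, 2.498]
force: [0.6, -0.8, 0.3]
grip_width: 0.0457
```

Request:
jog_arm(rows=[0.0265,0.03,0.0,0,0,4.2,0.52,0.0265,0.03,0,0,0,4.2,0.52,0.0265,0.03,0,0,0,4.2,0.52,0.0265,0.03,0,0,0,4.2,0.52,0.0265,0.03,0,0,0,4.2,0.52,0.0265,0.03,0,0,0,4.2,0.52,0.0265,0.03,0,0,0,4.2,0.52,0.0265,0.03,0,0,0,4.2,0.52])

```text
time_s: 1.43
ee_pos: [0.5582, -0.0517, 0.1657]
eef_rot: [-1.444, 1.57, 3.119]
force: [1.0, -1.6, 0.3]
grip_width: 0.0451
```

```bash
cat >> h.py <<'E'
from scipy.spatial.transform import Rotation as Ro
def st():
    o=ctrl.get_obs(); R=Ro.from_euler('xyz',o['eef_rot']).as_matrix()
    np.set_printoptions(precision=4,suppress=True)
    print("t",o['time_s'],"p",o['ee_pos'],"x",R[:,0],"jawdeg",np.degrees(np.arctan2(R[1,1],R[0,1])),"F",o['force'],"w",o['grip_width'],"q",o['qpos'])
E
python3 -c "
from h import *; st()"
```

```text
t 1.4333 p [ 0.5582 -0.0517  0.1657] x [-0.0005  0.     -1.    ] jawdeg -8.555447259438871 F [ 1.0188 -1.582   0.2828] w 0.045129321857895775 q [-0.1577  0.324   1.4902 -0.0001  1.3279 -0.0083]
```

Request:
jog_arm(rows=[0.0123,0.012,-0.03,0,0,1.75,0.52,0.0123,0.0121,-0.03,0,0,1.75,0.52,0,0,-0.03,0,0,0,0.52,0,0,-0.02,0,0,0,0.52,0,0,-0.01,0,0,0,0.52,0,0,-0.0057,0,0,0,0.52,0,0,0,0,0,0,0.52])

```text
time_s: 2.02
ee_pos: [0.5817, -0.0296, 0.0399]
eef_rot: [-1.629, 1.57, 2.991]
force: [-0.2, -0.3, -0.2]
grip_width: 0.0447
```

```bash
python3 - <<'E'
from h import *; st()
for n,b in(("top",(260,170,60,60)),("scene",(240,170,100,80))):
    p,d=ctrl.camera(n); np.savez(f"pics/{n}1.npz",p=p,d=d); u,v,w,h=b
    cv2.imwrite(f"pics/{n}1.png",cv2.resize(p[v:v+h,u:u+w,::-1],None,fx=7,fy=7,interpolation=cv2.INTER_CUBIC))
E
```

```text
t 2.0167 p [ 0.5817 -0.0296  0.0399] x [-0.0009  0.0001 -1.    ] jawdeg -5.289447974330073 F [-0.188  -0.254  -0.1761] w 0.04473730743264467 q [-0.1138  0.501   1.5508  0.      1.0907 -0.0215]
```

View pics/scene1.png

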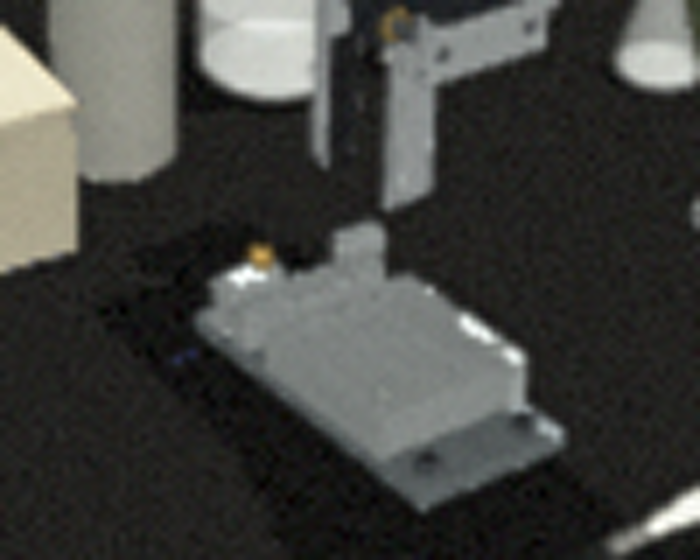

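View pics/top1.png

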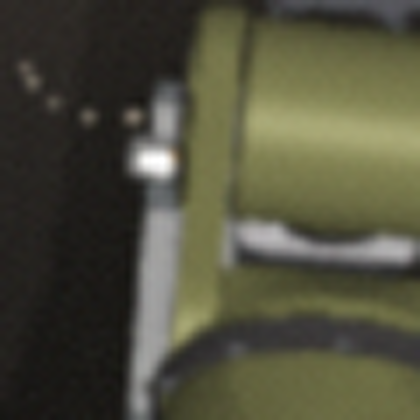

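```bash
python3 - <<'E'
from h import *
p=ctrl.get_obs()['ee_pos']
print(proj("scene",[p,p+[0.022,-.002,0],p-[.022,-.002,0],[0.5828,-0.0276,.052],[0.5888,-0.0276,.052],[0.478,-.005,.034]]))
print(proj("scene",[[.5828,-.0276,z] for z in(.04,.06,.08,.1)]))
E
```

```text
[[291.28532152 205.02275421]
 [287.40974624 202.21536666]
 [295.24104323 207.88866643]
 [290.85435748 202.56016116]
 [289.66578823 201.8452718 ]
 [307.30592989 222.81259426]]
[[290.75039346 205.58757365]
 [290.92408882 200.52714331]
 [291.09990275 195.39249106]
 [291.27785313 190.1825295 ]]
```

```bash
python3 - <<'E'
from h import *
np.set_printoptions(precision=4,suppress=True)
p,d=load("pics/scene1.npz")
o,_=ray("scene",[[1,1]])
for u,v in [(298,198),(298,195),(297,190),(286,190),(286,192),(291,206),(291,204),(292,215),(300,230),(290,192)]:
    _,dd=ray("scene",[[u,v]]); print(u,v,p[v,u],o+dd[0]*d[v,u])
E
```

```text
298 198 [113 118 117] [ 0.5501 -0.0284  0.0846]
298 195 [143 145 143] [ 0.5477 -0.0255  0.0982]
297 190 [142 147 145] [ 0.5434 -0.0159  0.1224]
286 190 [106 108 109] [ 0.6065 -0.0255  0.091 ]
286 192 [101 104 105] [ 0.6044 -0.0239  0.0848]
291 206 [128 131 128] [ 0.5787 -0.025   0.0413]
291 204 [145 150 149] [ 0.5809 -0.0268  0.0475]
292 215 [125 130 128] [ 0.5483 -0.0025  0.0297]
300 230 [137 140 139] [0.4783 0.026  0.0195]
290 192 [31 32 33] [ 0.6044 -0.0421  0.0781]
```

Request:
jog_arm(rows=[0.0011,0.002,0,0,0,0.2,0.52,0,0,0,0,0,0,0.7,0,0,0,0,0,0,0.9,0,0,0,0,0,0,0.9,0,0,0,0,0,0,0.9])

```text
time_s: 2.53
ee_pos: [0.5831, -0.0275, 0.0405]
eef_rot: [1.494, 1.57, -0.166]
force: [-0.5, -1.4, 0.2]
grip_width: 0.0217
```

```bash
python3 - <<'E'
from h import *; st()
E
```

```text
t 2.5333 p [ 0.5831 -0.0275  0.0405] x [ 0.0004 -0.0001 -1.    ] jawdeg -5.074702215758882 F [-0.5207 -1.387   0.2164] w 0.02173767977384187 q [-0.1099  0.5019  1.5475 -0.      1.0918 -0.0213]
```

Request:
jog_arm(rows=[0,0,0,0,0,0,0.95,0,0,0,0,0,0,0.95,0,0,0,0,0,0,0.95,0,0,0,0,0,0,0.95])

```text
time_s: 2.87
ee_pos: [0.583, -0.0275, 0.0402]
eef_rot: [-1.653, 1.571, 2.971]
force: [0.4, 0.5, 0.8]
grip_width: 0.0048
```

```bash
python3 - <<'E'
from h import *; st()
E
```

```text
t 2.8667 p [ 0.583  -0.0275  0.0402] x [-0.0001  0.     -1.    ] jawdeg -5.075997678072948 F [0.3515 0.5202 0.7791] w 0.004806944445023049 q [-0.1099  0.5024  1.5476  0.      1.0917 -0.0213]
```

```bash
python3 - <<'E'
from h import *; st()
for n,b in(("scene",(240,170,100,80)),):
    p,d=ctrl.camera(n); np.savez(f"pics/{n}2.npz",p=p,d=d); u,v,w,h=b
    q=np.clip(p.astype(float)*1.6+20,0,255).astype(np.uint8)
    cv2.imwrite(f"pics/{n}2.png",cv2.resize(q[v:v+h,u:u+w,::-1],None,fx=7,fy=7,interpolation=cv2.INTER_CUBIC))
    cv2.imwrite(f"pics/{n}2f.png",p[:,:,::-1])
E
```

```text
t 2.8667 p [ 0.583  -0.0275  0.0402] x [-0.0001  0.     -1.    ] jawdeg -5.075997678072948 F [0.3515 0.5202 0.7791] w 0.004806944445023049 q [-0.1099  0.5024  1.5476  0.      1.0917 -0.0213]
```

View pics/scene2.png

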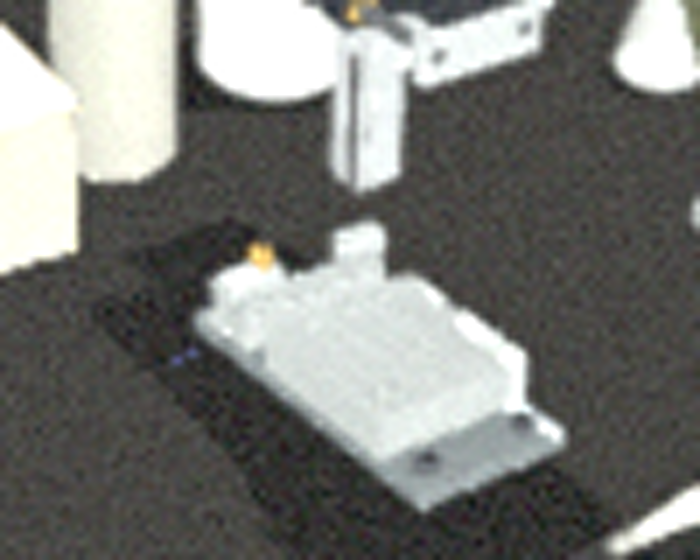

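View pics/scene2f.png

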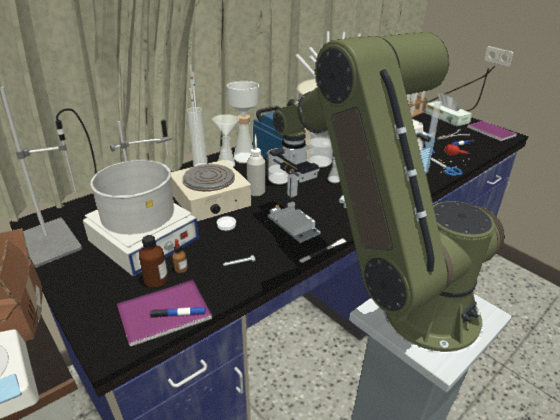

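```bash
python3 - <<'E'
from h import *
np.set_printoptions(precision=4,suppress=True)
p,d=load("pics/scene2.npz")
o,_=ray("scene",[[1,1]])
for u,v in [(293,194),(293,192),(293,188),(293,180),(293,175),(293,196),(293,198),(293,200)]:
    _,dd=ray("scene",[[u,v]]); print(u,v,p[v,u],o+dd[0]*d[v,u])
print(proj("scene",[[.583,-.0275,z] for z in(.04,.06,.08,.1,.12,.14)]))
E
```

```text
293 194 [143 147 145] [ 0.5702 -0.0242  0.0923]
293 192 [142 147 147] [ 0.5693 -0.023   0.1007]
293 188 [138 140 140] [ 0.5661 -0.0194  0.1185]
293 180 [137 143 143] [ 0.5677 -0.0196  0.1473]
293 175 [138 142 142] [ 0.5651 -0.0163  0.1676]
293 196 [111 116 114] [ 0.5699 -0.0242  0.0848]
293 198 [34 34 31] [ 0.6645 -0.1139 -0.0002]
293 200 [36 35 37] [ 0.6536 -0.104   0.0001]
[[290.6889 205.5734]
 [290.8622 200.5131]
 [291.0375 195.3786]
 [291.215  190.1688]
 [291.3946 184.8826]
 [291.5764 179.5189]]
```

Request:
jog_arm(rows=[0,0,0,0,0,0,0.5,0,0,0,0,0,0,0.5,0,0,0,0,0,0,0.5,0,0,0,0,0,0,0.5])

```text
time_s: 3.25
ee_pos: [0.583, -0.0275, 0.0402]
eef_rot: [-1.302, 1.571, -2.961]
force: [0.2, -0.8, -0.0]
grip_width: 0.0281
```

Request:
jog_arm(rows=[0,0,-0.01,0,0,0,0.5,0,0,-0.01,0,0,0,0.5,0,0,-0.005,0,0,0,0.5,0,0,-0.005,0,0,0,0.5,0,0,0,0,0,0,0.5])

```text
time_s: 3.67
ee_pos: [0.5822, -0.0274, 0.0087]
eef_rot: [-1.598, 1.569, 3.025]
force: [0.0, 0.2, -0.4]
grip_width: 0.0469
```

```bash
python3 - <<'E'
from h import *; st()
for n,b in(("scene",(240,170,100,80)),):
    p,d=ctrl.camera(n); np.savez(f"pics/{n}3.npz",p=p,d=d); u,v,w,h=b
    q=np.clip(p.astype(float)*1.6+20,0,255).astype(np.uint8)
    cv2.imwrite(f"pics/{n}3.png",cv2.resize(q[v:v+h,u:u+w,::-1],None,fx=7,fy=7,interpolation=cv2.INTER_CUBIC))
E
```

```text
t 3.6667 p [ 0.5822 -0.0274  0.0087] x [-0.0022  0.0003 -1.    ] jawdeg -5.075469503603737 F [ 0.0062  0.1723 -0.3564] w 0.046852339103860136 q [-0.1099  0.5444  1.5667  0.      1.0327 -0.0213]
```

View pics/scene3.png

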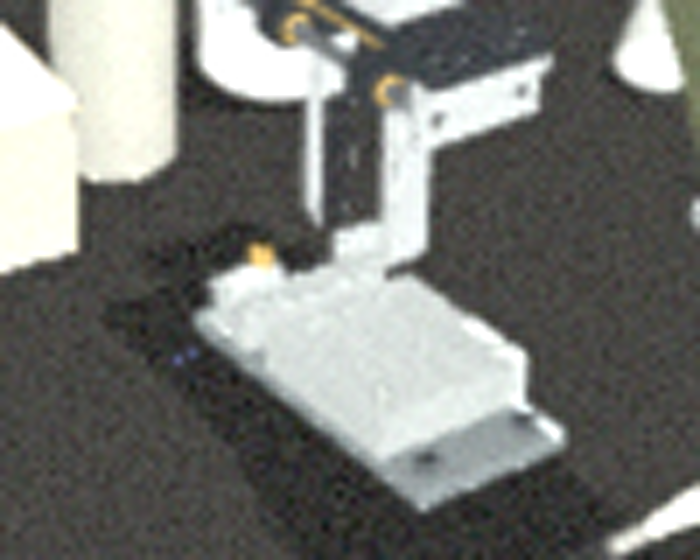

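Request:
jog_arm(rows=[0.0,0,-0.005,0,0,0,0.5,0,0,-0.003,0,0,0,0.5,0,0,0,0,0,0,0.6,0,0,0,0,0,0,0.75,0,0,0,0,0,0,0.85,0,0,0,0,0,0,0.85,0,0,0,0,0,0,0.85,0,0,0,0,0,0,0.85])

```text
time_s: 4.38
ee_pos: [0.5836, -0.0276, 0.0025]
eef_rot: [1.561, 1.569, -0.098]
force: [4.6, -0.8, -2.0]
grip_width: 0.0169
```

```bash
python3 - <<'E'
from h import *; st()
E
```

```text
t 4.3833 p [ 0.5836 -0.0276  0.0025] x [ 0.0016 -0.0002 -1.    ] jawdeg -5.073754332275101 F [ 4.6014 -0.8258 -2.0044] w 0.016851263194954006 q [-0.1099  0.5535  1.569   0.      1.0175 -0.0214]
```

Request:
jog_arm(rows=[-0.0008,0,0,0,0,0,0.85,0,0,0,0,0,0,0.85,0,0,0,0,0,0,0.85], squeeze=20)

```text
time_s: 4.63
ee_pos: [0.5826, -0.0275, 0.0025]
eef_rot: [1.673, 1.57, 0.013]
force: [4.9, 0.5, -1.6]
grip_width: 0.0168
```

```bash
python3 - <<'E'
from h import *; st()
E
```

```text
t 4.6333 p [ 0.5826 -0.0275  0.0025] x [ 0.0011  0.     -1.    ] jawdeg -5.07729110936915 F [ 4.8786  0.5169 -1.5662] w 0.016785210749773946 q [-0.11    0.5519  1.5717  0.0002  1.0169 -0.0214]
```

Request:
jog_arm(rows=[0,0,0,0,0,0,0.6,0,0,0,0,0,0,0.5,0,0,0,0,0,0,0.5,0,0,0.03,0,0,0,0.5,0,0,0.04,0,0,0,0.5,-0.012,-0.0295,0.03,0,0,3.66,0.5,-0.012,-0.0293,0,0,0,3.66,0.5,-0.012,-0.0293,0,0,0,3.66,0.5])

```text
time_s: 5.3
ee_pos: [0.5469, -0.1151, 0.1028]
eef_rot: [1.158, 1.568, -0.306]
force: [0.3, 0.6, -2.3]
grip_width: 0.0472
```

Request:
jog_arm(rows=[-0.012,-0.0293,0,0,0,3.66,0.5,-0.012,-0.0293,0,0,0,3.66,0.5,-0.012,-0.0293,0,0,0,3.66,0.5,-0.012,-0.0293,0,0,0,3.66,0.5,-0.012,-0.0293,0,0,0,3.66,0.5,0,0,0,0,0,0,0.5])

```text
time_s: 5.8
ee_pos: [0.4847, -0.2646, 0.1008]
eef_rot: [-1.423, 1.57, -2.571]
force: [0.3, 0.4, -0.7]
grip_width: 0.0467
```

```bash
python3 - <<'E'
from h import *; st()
np.set_printoptions(linewidth=200)
n="top"; p,d=ctrl.camera(n); np.savez(f"pics/{n}4.npz",p=p,d=d)
cv2.imwrite("pics/top4.png",cv2.resize(p[150:270,240:420,::-1],None,fx=4.4,fy=4.4,interpolation=cv2.INTER_CUBIC))
g=p.mean(2); print(g[186:200,276:284].astype(int)); 
E
```

```text
t 5.8 p [ 0.4847 -0.2646  0.1008] x [-0.0008 -0.0005 -1.    ] jawdeg 24.249030888573106 F [ 0.2502  0.3867 -0.7008] w 0.04669240254507659 q [-0.5656  0.3663  1.5904 -0.0009  1.1852 -0.9885]
[[ 46  66 109 112  74 100 191 221]
 [ 47  59  85  92  61 127 238 250]
 [ 47  47  54  52  48 139 248 254]
 [ 49  45  44  40  47 146 250 255]
 [ 45  44  48  54  64 153 244 253]
 [ 44  48  80 110 130 161 208 224]
 [ 46  65 133 188 213 216 215 209]
 [ 47  83 176 232 245 245 243 239]
 [ 46  90 180 234 247 250 250 249]
 [ 44  85 169 213 237 242 244 244]
 [ 45  72 137 172 196 212 218 221]
 [ 47  56  88 103 126 162 171 174]
 [ 47  47  51  54  88 148 171 178]
 [ 47  47  47  42  90 165 194 209]]
```

View pics/top4.png

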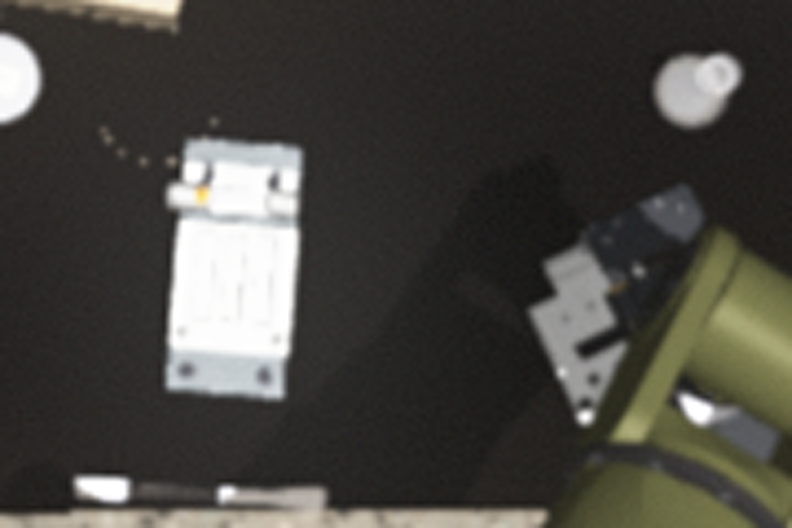

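Request:
jog_arm(rows=[0.0018,0.0026,-0.03,0,0,0,0.5,0,0,-0.03,0,0,0,0.5,0,0,-0.025,0,0,0,0.5,0,0,-0.02,0,0,0,0.5,0,0,-0.01,0,0,0,0.5,0,0,-0.004,0,0,0,0.5,0,0,-0.002,0,0,0,0.5,0,0,0,0,0,0,0.5])

```text
time_s: 6.52
ee_pos: [0.4891, -0.258, -0.0195]
eef_rot: [0.644, 1.57, -0.504]
force: [0.0, 0.4, -0.6]
grip_width: 0.0468
```

```bash
python3 - <<'E'
from h import *; st()
for n,b in(("scene",(300,150,100,80)),):
    p,d=ctrl.camera(n); np.savez(f"pics/{n}5.npz",p=p,d=d); u,v,w,h=b
    q=np.clip(p.astype(float)*1.6+20,0,255).astype(np.uint8)
    cv2.imwrite(f"pics/{n}5.png",cv2.resize(q[v:v+h,u:u+w,::-1],None,fx=7,fy=7,interpolation=cv2.INTER_CUBIC))
E
```

```text
t 6.5167 p [ 0.4891 -0.258  -0.0195] x [ 0.0008 -0.0004 -1.    ] jawdeg 24.209411916129078 F [ 0.0055  0.3744 -0.5554] w 0.04682803154239192 q [-0.5517  0.529   1.6721  0.0001  0.9397 -0.9743]
```

View pics/scene5.png

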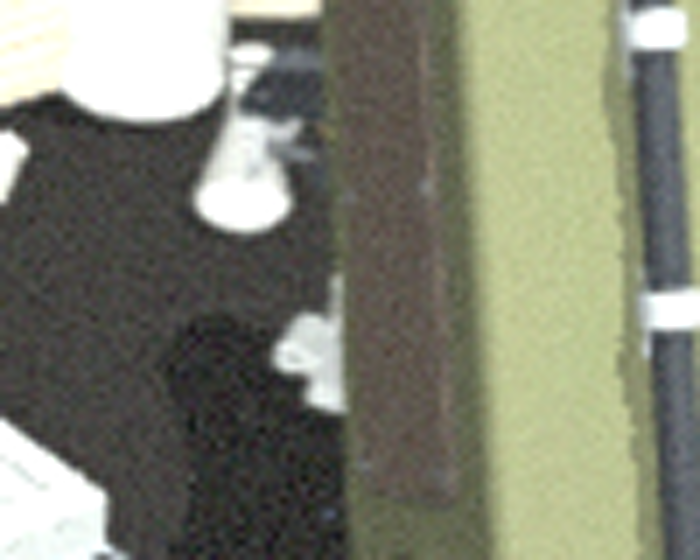

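Request:
jog_arm(rows=[-0.0026,-0.004,0,0,0,0,0.5,0,0,0,0,0,0,0.5,0,0,0,0,0,0,0.7,0,0,0,0,0,0,0.9,0,0,0,0,0,0,0.9,0,0,0,0,0,0,0.9,0,0,0,0,0,0,0.9,0,0,0,0,0,0,0.9], squeeze=40)

```text
time_s: 7.23
ee_pos: [0.4859, -0.2621, -0.0202]
eef_rot: [-2.065, 1.571, 3.07]
force: [-1.1, -0.7, 0.6]
grip_width: 0.0127
```

```bash
python3 - <<'E'
from h import *; st()
E
```

```text
t 7.2333 p [ 0.4859 -0.2621 -0.0202] x [-0.0002  0.     -1.    ] jawdeg 24.20764086717305 F [-1.097  -0.6677  0.5927] w 0.01266708358013708 q [-0.5609  0.529   1.6741 -0.0001  0.9386 -0.9834]
```

Request:
jog_arm(rows=[0,0,0.01,0,0,0,0.9,0,0,0.02,0,0,0,0.9,0,0,0.025,0,0,0,0.9,0,0,0.025,0,0,0,0.9,0.0041,0.027,0.01,0,0,-2.93,0.9,0.0041,0.027,0,0,0,-2.93,0.9,0.0041,0.027,0,0,0,-2.93,0.9,0.0041,0.027,0,0,0,-2.93,0.9])

```text
time_s: 7.9
ee_pos: [0.5022, -0.1529, 0.0705]
eef_rot: [1.062, 1.571, -0.294]
force: [0.1, -0.0, -3.6]
grip_width: 0.0128
```

Request:
jog_arm(rows=[0.0041,0.027,0,0,0,-2.93,0.9,0.0041,0.027,0,0,0,-2.93,0.9,0.0041,0.027,0,0,0,-2.93,0.9,0.0041,0.027,0,0,0,-2.93,0.9,0.0041,0.027,0,0,0,-2.93,0.9,0.0041,0.0266,0,0,0,-2.93,0.9,0,0,0,0,0,0,0.9,0,0,0,0,0,0,0.9])

```text
time_s: 8.57
ee_pos: [0.5268, 0.0086, 0.0701]
eef_rot: [-1.517, 1.571, 3.109]
force: [-0.2, 0.0, -2.8]
grip_width: 0.0126
```

```bash
python3 - <<'E'
from h import *; st()
for n,b in(("scene",(240,150,100,80)),("top",(250,150,100,80))):
    p,d=ctrl.camera(n); np.savez(f"pics/{n}6.npz",p=p,d=d); u,v,w,h=b
    q=np.clip(p.astype(float)*1.4+20,0,255).astype(np.uint8)
    cv2.imwrite(f"pics/{n}6.png",cv2.resize(q[v:v+h,u:u+w,::-1],None,fx=7,fy=7,interpolation=cv2.INTER_CUBIC))
E
```

```text
t 8.5667 p [0.5268 0.0086 0.0701] x [-0.0002  0.     -1.    ] jawdeg -4.953746344859843 F [-0.1588  0.0284 -2.7553] w 0.012643905979090118 q [-0.0532  0.3499  1.6916 -0.      1.1002  0.0332]
```

View pics/scene6.png

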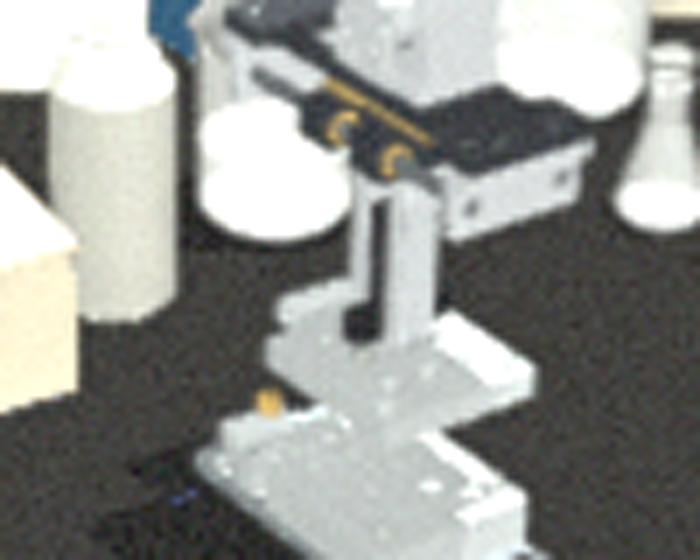

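View pics/top6.png

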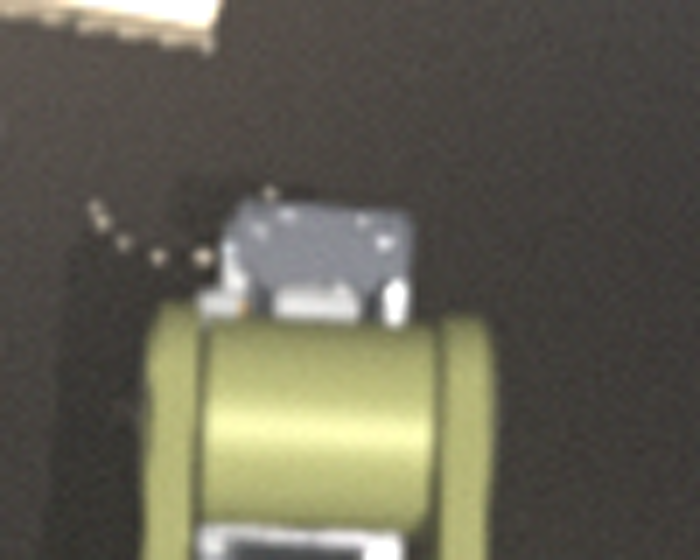

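```bash
python3 - <<'E'
from h import *
np.set_printoptions(precision=2,suppress=True)
p,d=load("pics/scene6.npz")
def fr(o,yaw):
    y=np.radians(yaw); R=np.array([[np.cos(y),-np.sin(y),0],[np.sin(y),np.cos(y),0],[0,0,1]]); return lambda q: np.array(o)+R@np.array(q)
M=fr((.5227,.0079,0),-5.07); L=fr((.5268,.0086,.0701+.0542),-4.95)
u0,v0,w,h=240,150,100,90; k=7
im=cv2.resize(p[v0:v0+h,u0:u0+w,::-1],None,fx=k,fy=k,interpolation=cv2.INTER_CUBIC); im=np.clip(im*1.4+10.,0,255).astype(np.uint8)
pts=[M(( -.045,.042,.034)),M((-.045,-.042,.034)),M((.045,.042,.034)),M((.063,-.04,.052)),M((.063,.048,.043)),M((.063,.028,.052))]
lp=[L((-.049,.042,-.020)),L((-.049,-.042,-.020)),L((.041,.042,-.020)),L((-.049,.042,-.034)),L((.041,-.042,-.020)),L((.059,.018,-.025))]
for P,c in((pts,(0,0,255)),(lp,(0,255,0))):
    for q in proj("scene",P): cv2.circle(im,(int((q[0]-u0+.5)*k),int((q[1]-v0+.5)*k)),2,c,-1)
cv2.imwrite("pics/s6o.png",im)
E
```

```text
(no output)
```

View pics/s6o.png

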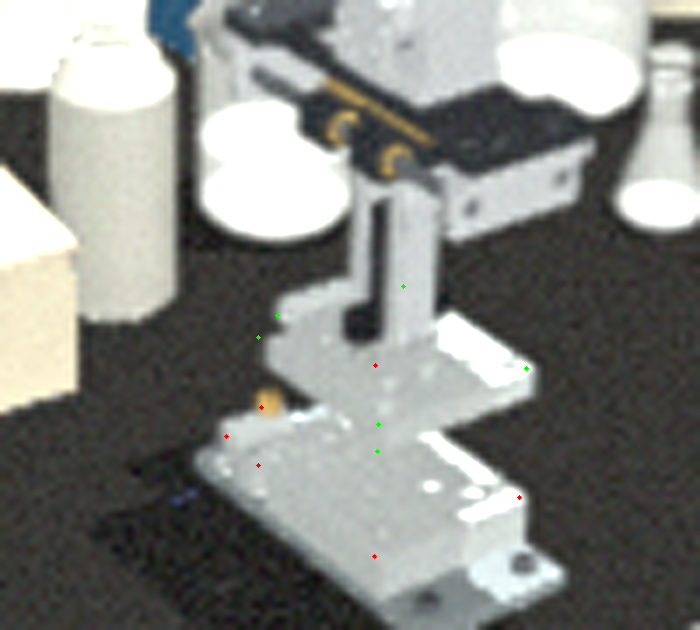

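Request:
jog_arm(rows=[0,-0.0011,-0.015,0,0,-0.1,0.9,0,0,-0.015,0,0,0,0.9,0,0,-0.01,0,0,0,0.9,0,0,-0.004,0,0,0,0.9,0,0,0,0,0,0,0.9,0,0,0,0,0,0,0.9])

```text
time_s: 9.17
ee_pos: [0.5269, 0.006, 0.0259]
eef_rot: [-1.928, 1.571, 2.694]
force: [-0.3, 0.5, -3.3]
grip_width: 0.0126
```

```bash
python3 - <<'E'
from h import *; st()
for n,b in(("scene",(250,165,80,70)),):
    p,d=ctrl.camera(n); np.savez(f"pics/{n}7.npz",p=p,d=d); u,v,w,h=b
    q=np.clip(p.astype(float)*1.4+20,0,255).astype(np.uint8)
    cv2.imwrite(f"pics/{n}7.png",cv2.resize(q[v:v+h,u:u+w,::-1],None,fx=8,fy=8,interpolation=cv2.INTER_CUBIC))
E
```

```text
t 9.1667 p [0.5269 0.006  0.0259] x [-0.0002  0.0001 -1.    ] jawdeg -5.2167060797914475 F [-0.2917  0.4915 -3.2621] w 0.012649186662342937 q [-0.0581  0.4112  1.724   0.0001  1.0066  0.0329]
```

View pics/scene7.png

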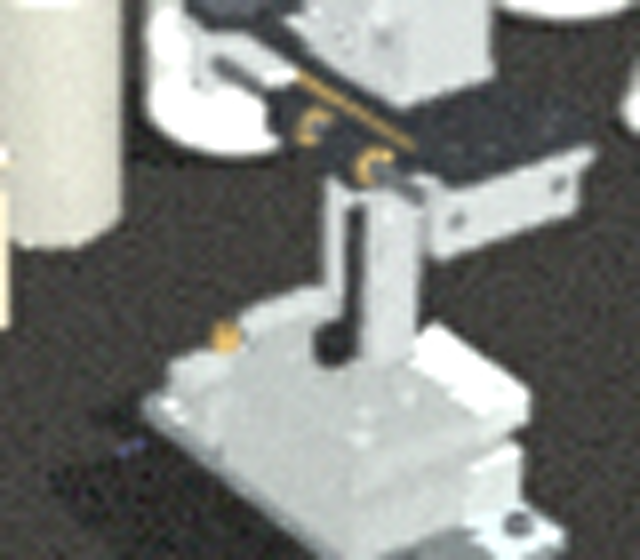

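Request:
jog_arm(rows=[0,0.0015,0,0,0,0.1,0.9,0,0,-0.002,0,0,0,0.9,0,0,-0.002,0,0,0,0.9,0,0,-0.002,0,0,0,0.9,0,0,0,0,0,0,0.9])

```text
time_s: 9.63
ee_pos: [0.5266, 0.0079, 0.0193]
eef_rot: [-1.505, 1.57, 3.118]
force: [-0.4, 1.0, -3.6]
grip_width: 0.0129
```

Request:
jog_arm(rows=[0,0,-0.002,0,0,0,0.9,0,0,0,0,0,0,0.9])

```text
time_s: 9.8
ee_pos: [0.5268, 0.0079, 0.0175]
eef_rot: [-1.578, 1.57, 3.045]
force: [0.3, -0.1, -2.9]
grip_width: 0.0129
```

Request:
jog_arm(rows=[0,0,-0.002,0,0,0,0.9,0,0,-0.001,0,0,0,0.9,0,0,0,0,0,0,0.9])

```text
time_s: 10.05
ee_pos: [0.5268, 0.0079, 0.0146]
eef_rot: [-1.512, 1.57, 3.111]
force: [-0.2, -0.4, -2.4]
grip_width: 0.0126
```

Request:
jog_arm(rows=[0,0,-0.001,0,0,0,0.9,0,0,0,0,0,0,0.9])

```text
time_s: 10.22
ee_pos: [0.5272, 0.0079, 0.014]
eef_rot: [1.5, 1.57, -0.159]
force: [0.2, -0.2, -0.1]
grip_width: 0.0127
```

Request:
jog_arm(rows=[0,0,0,0,0,0,0.8,0,0,0,0,0,0,0.7,0,0,0,0,0,0,0.6,0,0,0.01,0,0,0,0.5,0,0,0.025,0,0,0,0.5,0,0,0.025,0,0,0,0.5,-0.007,0.0294,0,0,0,-2.17,0.5,-0.007,0.0294,0,0,0,-2.17,0.5], squeeze=30)

```text
time_s: 10.88
ee_pos: [0.5139, 0.0667, 0.0761]
eef_rot: [1.796, 1.567, 0.057]
force: [-0.0, 1.3, -1.1]
grip_width: 0.0471
```

Request:
jog_arm(rows=[-0.007,0.0294,0,0,0,-2.17,0.5,-0.007,0.0294,0,0,0,-2.17,0.5,-0.007,0.0294,0,0,0,-2.17,0.5,-0.007,0.0294,0,0,0,-2.17,0.5,-0.007,0.0294,0,0,0,-2.17,0.5,0,0,0,0,0,0,0.5,0,0,0,0,0,0,0.5])

```text
time_s: 11.47
ee_pos: [0.4777, 0.2148, 0.0745]
eef_rot: [2.234, 1.57, 0.311]
force: [0.6, 0.2, -0.2]
grip_width: 0.0468
```

```bash
python3 - <<'E'
from h import *; st()
np.set_printoptions(linewidth=250,threshold=100000)
for n,b in(("top",(180,160,140,90)),("scene",(200,165,140,110))):
    p,d=ctrl.camera(n); np.savez(f"pics/{n}8.npz",p=p,d=d); u,v,w,h=b
    q=p
    cv2.imwrite(f"pics/{n}8.png",cv2.resize(q[v:v+h,u:u+w,::-1],None,fx=5,fy=5,interpolation=cv2.INTER_CUBIC))
    if n=="top": print(p.mean(2)[186:204,274:312].astype(int))
E
```

```text
t 11.4667 p [0.4777 0.2148 0.0745] x [ 0.0006  0.0002 -1.    ] jawdeg -20.13205056575932 F [ 0.5671  0.1626 -0.1954] w 0.046763644734404315 q [ 0.3527  0.3374  1.6973 -0.      1.1062  0.7041]
[[ 52  46  43  65 108 111  74 130 240 249 241 234 217 177 172 207 213 207 206 215 220 219 212 212 210 206 206 202 200 199 201 202 208 200 128  60  42  42]
 [ 50  46  46  59  86  87  61 143 250 254 252 249 222 156 183 240 246 246 246 248 248 247 241 239 237 232 224 205 185 186 201 217 223 204 127  59  42  43]
 [ 46  45  45  49  53  52  48 142 249 254 253 251 209 137 191 249 253 252 252 252 252 251 250 250 249 249 245 213 161 188 238 247 247 224 136  56  42  45]
 [ 45  46  47  43  43  43  48 146 249 254 254 247 187 120 186 250 253 253 252 252 252 252 252 251 252 252 249 204 141 190 246 253 253 232 134  59  45  44]
 [ 47  47  45  47  56  69  87 161 244 253 250 229 158 117 175 245 252 252 252 251 251 252 252 253 253 253 236 164 115 182 248 254 253 221 117  51  44  44]
 [ 47  46  44  55 100 141 170 192 228 233 225 190 152 135 157 205 223 227 227 227 226 232 248 252 253 251 209 128 101 167 244 254 254
[... 1182 characters left out ...]
50 249 251 252 252 252 251 243 209 188 190 190 182 192 193 128  61  46  48  47]
 [ 45  45  48  45  45  55 141 236 246 245 242 243 242 233 233 244 248 246 243 242 250 252 252 252 252 242 211 203 210 205 194 196 194 132  61  45  46  47]
 [ 47  47  48  47  44  68 169 249 253 252 251 251 252 250 250 250 250 248 247 247 250 252 252 252 252 246 236 235 236 230 223 218 218 160  78  49  48  49]
 [ 47  49  45  46  44  72 181 250 253 252 251 252 252 251 252 251 251 251 251 251 251 252 252 252 252 251 250 250 250 249 248 248 248 203 106  53  46  50]
 [ 45  48  49  44  40  78 188 250 253 251 251 251 251 251 252 252 252 252 251 251 252 252 252 252 252 253 252 252 252 252 252 253 254 216 114  53  45  48]]
```

View pics/top8.png

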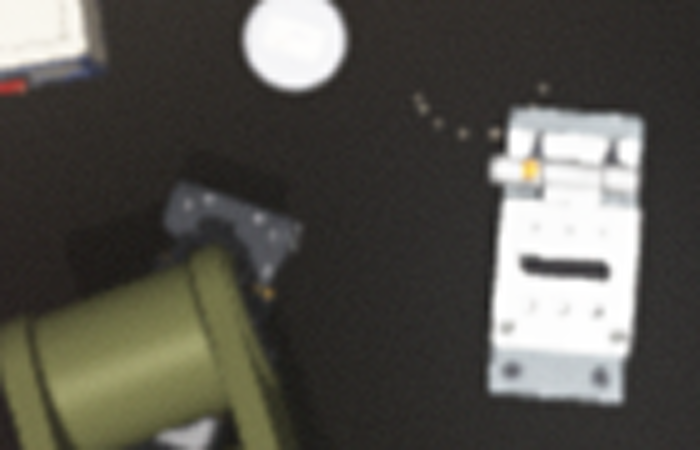

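View pics/scene8.png

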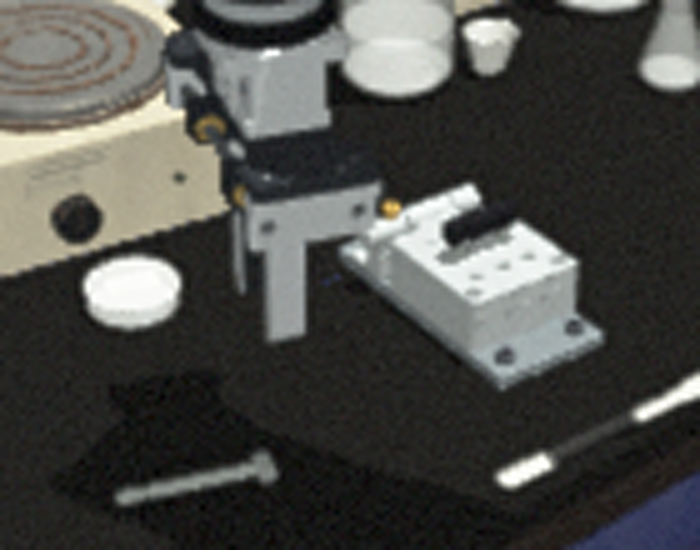

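```bash
python3 - <<'E'
from h import *
np.set_printoptions(precision=4,suppress=True,linewidth=200)
G={i:load(f"pics/top{i}.npz")[0].mean(2) for i in(0,4,8)}
def corr(a,b,u,rows):
    # shift s such that b(v)=a(v-s)
    v=np.arange(*rows); best=[]
    S=np.arange(-1,4,.05)
    for s in S:
        pr=np.interp(v-s,np.arange(420),a[:,u]); best.append(((pr-b[v,u])**2).sum())
    return S[np.argmin(best)]
for i in(4,8):
    print(i,"left",[round(corr(G[0],G[i],u,(189,198)),2) for u in(278,279,280)],"right",[round(corr(G[0],G[i],u,(193,198)),2) for u in(302,303,304,305,306)])
for i in (0,4,8):
    L=[]
    for u in(278,279,280):
        c=G[i][:,u]; th=0.5*(c[188:199].max()+46); s=c[188:201]; a=188+cross(s,th); 
        b=188+cross(s,th,True); L.append(((a+b)/2,b-a))
    print(i,np.array(L).ravel())
for u in range(286,308): print(u,G[8][190:201,u].astype(int))
E
```

```text
4 left [np.float64(1.6), np.float64(1.8), np.float64(1.9)] right [np.float64(1.8), np.float64(1.8), np.float64(1.9), np.float64(1.95), np.float64(2.0)]
8 left [np.float64(1.05), np.float64(1.3), np.float64(1.4)] right [np.float64(1.65), np.float64(1.7), np.float64(1.7), np.float64(1.4), np.float64(1.55)]
0 [192.3095   4.4599 192.0575   5.2106 192.0227   5.4522]
4 [194.0514   4.8701 193.9241   5.0896 193.9538   5.523 ]
8 [193.5183   4.54   193.4082   4.8257 193.4368   5.4216]
286 [158 152 185 196 201 201 194 167 160 177 242]
287 [117 135 182 201 215 217 203 158 128 154 233]
288 [175 157 174 199 211 201 187 161 156 179 233]
289 [245 205 187 230 244 237 218 224 240 243 244]
290 [252 223 196 236 251 246 232 238 250 251 248]
291 [252 227 200 233 250 247 236 240 250 250 246]
292 [252 227 195 229 248 248 236 239 249 250 243]
293 [251 227 190 224 247 248 237 236 247 249 242]
294 [251 226 183 218 245 248 238 236 247 251 250]
295 [252 232 188 214 241 247 239 235 247 252 252]
296 [252 248 213 210 238 245 239 235 247 252 252]
297 [253 252 222 206 234 245 240 237 247 252 252]
298 [253 253 227 204 233 246 243 237 247 251 252]
299 [253 251 228 203 228 241 238 231 237 243 242]
300 [236 209 180 183 209 220 215 197 195 209 211]
301 [164 128 128 178 224 236 230 201 177 188 203]
302 [115 101 113 181 235 248 244 218 185 190 210]
303 [182 167 142 185 234 249 245 225 188 190 205]
304 [248 244 201 188 230 247 246 229 191 182 194]
305 [254 254 232 204 228 247 246 234 205 192 196]
306 [253 254 245 216 220 241 242 227 203 193 194]
307 [221 211 194 165 161 178 176 155 137 128 132]
```

Request:
jog_arm(rows=[0.0005,-0.0008,-0.03,0,0,-0.2,0.5,0,0,-0.03,0,0,0,0.5,0,0,-0.025,0,0,0,0.5,0,0,-0.015,0,0,0,0.5,0,0,-0.007,0,0,0,0.5,0,0,-0.003,0,0,0,0.5,0,0,0,0,0,0,0.5,0,0,0,0,0,0,0.5])

```text
time_s: 12.23
ee_pos: [0.4792, 0.2128, -0.0352]
eef_rot: [2.29, 1.569, 0.361]
force: [-0.6, 0.0, -0.2]
grip_width: 0.0474
```

```bash
python3 - <<'E'
from h import *; st()
for n,b in(("scene",(200,205,100,75)),):
    p,d=ctrl.camera(n); np.savez(f"pics/{n}9.npz",p=p,d=d); u,v,w,h=b
    q=np.clip(p.astype(float)*1.6+10,0,255).astype(np.uint8)
    cv2.imwrite(f"pics/{n}9.png",cv2.resize(q[v:v+h,u:u+w,::-1],None,fx=7,fy=7,interpolation=cv2.INTER_CUBIC))
E
```

```text
t 12.2333 p [ 0.4792  0.2128 -0.0352] x [ 0.0013  0.0005 -1.    ] jawdeg -20.508270726488366 F [-0.6026  0.0324 -0.2067] w 0.04737220100738371 q [0.3481 0.5039 1.761  0.     0.8753 0.706 ]
```

View pics/scene9.png

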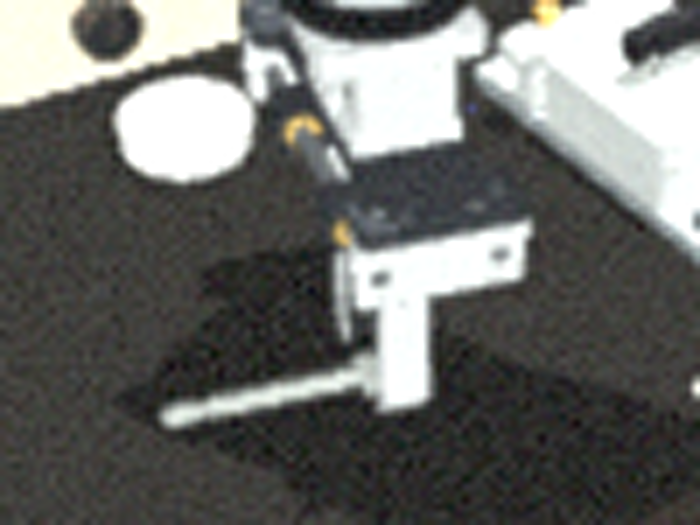

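Request:
jog_arm(rows=[-0.001,0.0012,-0.002,0,0,0.1,0.5,0,0,-0.002,0,0,0,0.5,0,0,0,0,0,0,0.5])

```text
time_s: 12.53
ee_pos: [0.4778, 0.2144, -0.0393]
eef_rot: [2.353, 1.57, 0.426]
force: [-2.0, -0.8, 8.7]
grip_width: 0.0471
```

Request:
jog_arm(rows=[0,0,-0.001,0,0,0,0.5,0,0,-0.001,0,0,0,0.5,0,0,0,0,0,0,0.5])

```text
time_s: 12.78
ee_pos: [0.478, 0.2145, -0.0395]
eef_rot: [2.332, 1.569, 0.405]
force: [-13.9, -4.2, 37.4]
grip_width: 0.0472
```

Request:
jog_arm(rows=[0,0,0.003,0,0,0,0.5,0,0,0,0,0,0,0.5])

```text
time_s: 12.95
ee_pos: [0.4779, 0.2144, -0.0383]
eef_rot: [2.279, 1.569, 0.352]
force: [0.1, -0.3, 0.2]
grip_width: 0.0469
```

Request:
jog_arm(rows=[0,0,0,0,0,0,0.6,0,0,0,0,0,0,0.7,0,0,0,0,0,0,0.9,0,0,0,0,0,0,0.9,0,0,0,0,0,0,0.9,0,0,0,0,0,0,0.9], squeeze=40)

```text
time_s: 13.45
ee_pos: [0.4775, 0.2141, -0.0392]
eef_rot: [2.51, 1.571, 0.584]
force: [-1.4, 0.2, 2.6]
grip_width: 0.0189
```

```bash
python3 - <<'E'
from h import *; st()
E
```

```text
t 13.45 p [ 0.4775  0.2141 -0.0392] x [ 0.0001  0.0001 -1.    ] jawdeg -20.385654291495207 F [-1.4099  0.1791  2.5674] w 0.018919950490341585 q [0.3515 0.5099 1.7638 0.     0.8677 0.7073]
```

Request:
jog_arm(rows=[0,0,0.01,0,0,0,0.9,0,0,0.025,0,0,0,0.9,0,0,0.03,0,0,0,0.9,0,0,0.034,0,0,0,0.9,0.0068,-0.02625,0,0,0,1.09,0.9,0.0068,-0.02625,0,0,0,1.09,0.9,0.0068,-0.02625,0,0,0,1.09,0.9,0.0068,-0.02625,0,0,0,1.09,0.9])

```text
time_s: 14.12
ee_pos: [0.5046, 0.108, 0.0604]
eef_rot: [1.296, 1.571, -0.553]
force: [1.1, 0.1, 0.0]
grip_width: 0.0187
```

Request:
jog_arm(rows=[0.0068,-0.02625,0,0,0,1.09,0.9,0.0068,-0.02625,0,0,0,1.09,0.9,0.0068,-0.02625,0,0,0,1.09,0.9,0.0068,-0.02625,0,0,0,1.09,0.9,0.0068,-0.02625,0,0,0,1.09,0.9,0.0068,-0.02625,0,0,0,1.09,0.9,0.0068,-0.02625,0,0,0,1.09,0.9,0.0068,-0.02625,0,0,0,1.09,0.9])

```text
time_s: 14.78
ee_pos: [0.559, -0.1022, 0.0603]
eef_rot: [-1.625, 1.57, 2.961]
force: [-0.3, 0.1, -0.9]
grip_width: 0.019
```

Request:
jog_arm(rows=[0.0068,-0.02625,0,0,0,1.09,0.9,0.0068,-0.02625,0,0,0,1.09,0.9,0,0,0,0,0,0,0.9,0,0,0,0,0,0,0.9])

```text
time_s: 15.12
ee_pos: [0.5723, -0.1543, 0.0598]
eef_rot: [-1.807, 1.57, 2.814]
force: [0.2, 0.4, 0.1]
grip_width: 0.019
```

```bash
python3 - <<'E'
from h import *; st()
for n,b in(("scene",(250,160,100,75)),("top",(260,165,110,80))):
    p,d=ctrl.camera(n); np.savez(f"pics/{n}10.npz",p=p,d=d); u,v,w,h=b
    q=np.clip(p.astype(float)*1.2+10,0,255).astype(np.uint8)
    cv2.imwrite(f"pics/{n}10.png",cv2.resize(q[v:v+h,u:u+w,::-1],None,fx=7,fy=7,interpolation=cv2.INTER_CUBIC))
E
```

```text
t 15.1167 p [ 0.5723 -0.1543  0.0598] x [-0.0006  0.0002 -1.    ] jawdeg -5.238888125600172 F [0.2287 0.3583 0.0554] w 0.019013473109283623 q [-0.3252  0.4972  1.5044  0.      1.1406 -0.2337]
```

View pics/scene10.png

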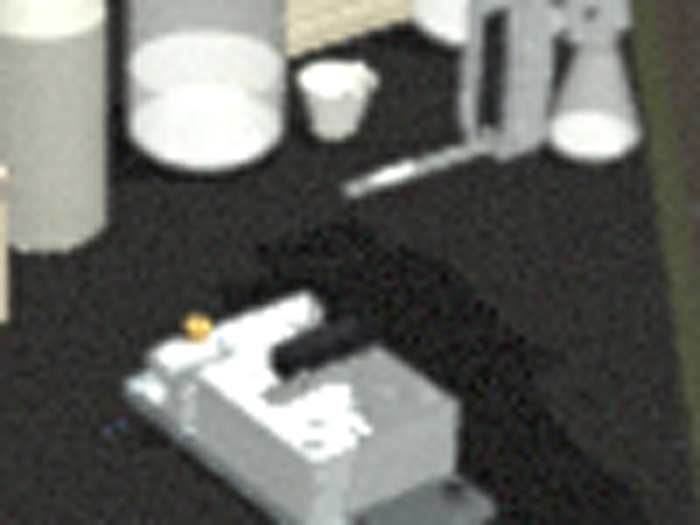

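View pics/top10.png

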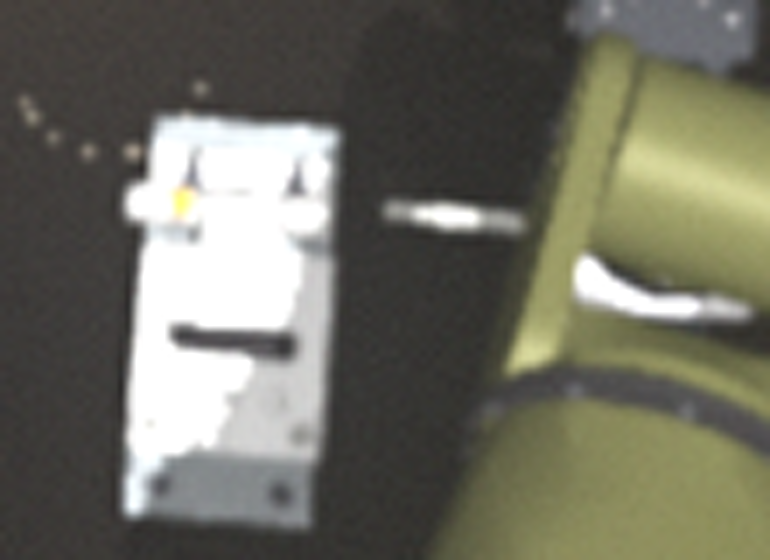

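```bash
cat >> h.py <<'E'
def axisfit(g,u0,u1,v0,v1,bg,hi=None):
    out=[]
    for u in range(u0,u1):
        c=g[v0:v1,u]-bg; c=np.where(c>15,c,0)
        if c.sum()>60: out.append((u,v0+(c*np.arange(v1-v0)).sum()/c.sum()))
    return np.array(out)
E
python3 - <<'E'
from h import *
np.set_printoptions(precision=4,suppress=True,linewidth=200)
p=ctrl.get_obs()['ee_pos']
t=load("pics/top10.npz")[0].mean(2); s=load("pics/scene10.npz")[0].mean(2)
A=axisfit(t,314,335,189,203,46)
W=onz("top",A,.103); c=np.polyfit(W[:,1],W[:,0],1); print("top: yaw",90-np.degrees(np.arctan(c[0])),"x at y=TCP", np.polyval(c,p[1]),"tip y",W[0],"resid",np.std(W[:,0]-np.polyval(c,W[:,1])))
print(t[193:200,312:337].astype(int))
B=axisfit(s,300,318,180,190,45); print(B[:3],B[-3:])
# scene rays intersect vertical plane of pin (x = c0*y + c1)
o,d=ray("scene",B); k=(c[0]*o[1]+c[1]-o[0])/(d[:,0]-c[0]*d[:,1]); Q=o+k[:,None]*d
cz=np.polyfit(Q[:,1],Q[:,2],1); print("z slope",cz, "z at tip/at TCP",np.polyval(cz,[Q[:,1].max(),p[1]]),Q[0],Q[-1], np.std(Q[:,2]-np.polyval(cz,Q[:,1])))
E
```

```text
top: yaw 84.1180609160289 x at y=TCP 0.5727250351274875 tip y [ 0.5824 -0.0584  0.103 ] resid 0.00020452285864732176
[[ 37  39  42  61  69  63  60  53  54  55  61  61  52  44  37  33  31  31  33  30  30  30  32  36  44]
 [ 35  40  57  95 113 109 108 125 137 137 155 159 148 129 112  99  72  57  52  52  45  43  40  43  45]
 [ 37  35  60  99 115 114 129 173 200 200 223 236 232 217 205 191 142 109 104 103  94  82  65  49  50]
 [ 37  37  47  67  75  78  89 125 148 157 192 223 224 215 210 206 160 126 124 126 122 118  89  59  48]
 [ 34  35  38  42  41  42  42  56  64  76 103 134 143 134 135 136 109  91  95  99 105 108  89  62  46]
 [ 35  38  32  37  35  34  34  33  32  35  43  52  53  52  55  57  50  47  55  55  64  69  61  50  44]
 [ 36  35  38  35  37  37  35  35  35  33  34  35  31  32  31  31  29  31  33  34  35  41  42  42  47]]
[[300.     186.4927]
 [301.     186.1766]
 [302.     185.7569]] [[315.     181.4918]
 [316.     181.0951]
 [317.     180.7542]]
z slope [0.0086 0.102 ] z at tip/at TCP [0.1014 0.1007] [ 0.5817 -0.066   0.1009] [ 0.5741 -0.1392  0.101 ] 0.00044562450379836174
```

Request:
jog_arm(rows=[0,0,-0.02,0,0,0.25,0.9,0,0,-0.02,0,0,0.25,0.9,0,0,-0.014,0,0,0,0.9,0,0,-0.006,0,0,0,0.9,0,0,0,0,0,0,0.9,0,0,0,0,0,0,0.9])

```text
time_s: 15.72
ee_pos: [0.5729, -0.1529, 0.0005]
eef_rot: [1.445, 1.57, -0.206]
force: [1.2, -0.7, 0.3]
grip_width: 0.0189
```

```bash
python3 - <<'E'
from h import *; st()
np.set_printoptions(precision=4,suppress=True,linewidth=200)
P={}
for n,b in(("scene",(250,160,100,75)),("top",(260,165,110,80))):
    p,d=ctrl.camera(n); np.savez(f"pics/{n}11.npz",p=p,d=d); u,v,w,h=b; P[n]=p.mean(2)
    q=np.clip(p.astype(float)*1.2+10,0,255).astype(np.uint8)
    cv2.imwrite(f"pics/{n}11.png",cv2.resize(q[v:v+h,u:u+w,::-1],None,fx=7,fy=7,interpolation=cv2.INTER_CUBIC))
t=P["top"]; print(t[188:204,276:340:2].astype(int)); print(t[190:202,312:337].astype(int))
E
```

```text
t 15.7167 p [ 0.5729 -0.1529  0.0005] x [ 0.0004 -0.0001 -1.    ] jawdeg -4.587074069920529 F [ 1.1931 -0.7091  0.3119] w 0.018905700821102402 q [-0.3226  0.5736  1.542   0.0001  1.0257 -0.2425]
[[ 44  50  44 250 253 209 193 253 252 252 251 250 246 161 238 248 134  34  34  36  36  35  35  35  35  33  34  31  33  33  51  87]
 [ 45  43  43 250 254 186 187 254 252 253 252 252 249 142 247 253 134  34  35  37  35  35  34  33  30  30  32  31  29  37  53  90]
 [ 44  53  86 246 252 161 176 253 252 252 253 253 237 118 250 254 113  34  36  36  35  34  36  34  32  32  31  34  31  41  56  93]
 [ 45  98 173 228 226 151 160 225 229 228 248 253 211 101 245 255  91  37  36  36  36  36  33  34  32  34  33  31  33  42  61  97]
 [ 40 149 234 235 205 183 174 197 197 185 214 228 180 113 203 247  78  36  37  36  37  33  34  34  34  34  32  32  33  45  59 101]
 [ 41 181 250 249 220 196 199 237 230 220 211 206 184 183 189 218  73  38  36  37  40  37  34  32  34  32  32  31  36  49  61 103]
 [ 41 182 248 249 227 202 211 252 249 245 239 234 210 236 231 221  78  34  37  52  55  44  43  40  33  30  31  31  36  
[... 1728 characters left out ...]
  97  82  72  81  79  75  74  79  67  56  53  53  46  42  39  42  45  50  56  85]
 [ 48  82 107 116 118 116 109 109 119 118 116 124 147 127 106 106 103  93  83  68  49  50  49  59  89]
 [ 43  60  76  82  86  88  84  95 115 120 117 125 140 128 120 124 127 122 115  95  64  49  47  64  87]
 [ 37  41  45  47  50  50  49  55  70  76  78  79  84  83  84  92  98 100 102  93  66  51  49  69  94]
 [ 36  35  37  37  36  38  35  35  40  38  42  41  41  42  46  49  55  58  60  64  52  46  51  83  98]
 [ 35  37  37  34  37  32  35  36  32  34  32  35  34  34  34  35  34  33  36  43  44  42  55  88 100]
 [ 39  37  36  36  37  34  37  34  37  35  37  36  31  34  31  32  32  32  33  38  43  46  62  91 102]]
```

View pics/scene11.png

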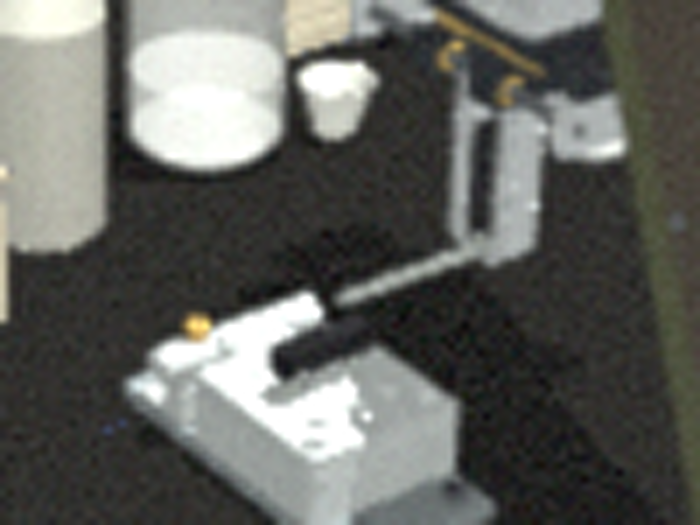

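View pics/top11.png

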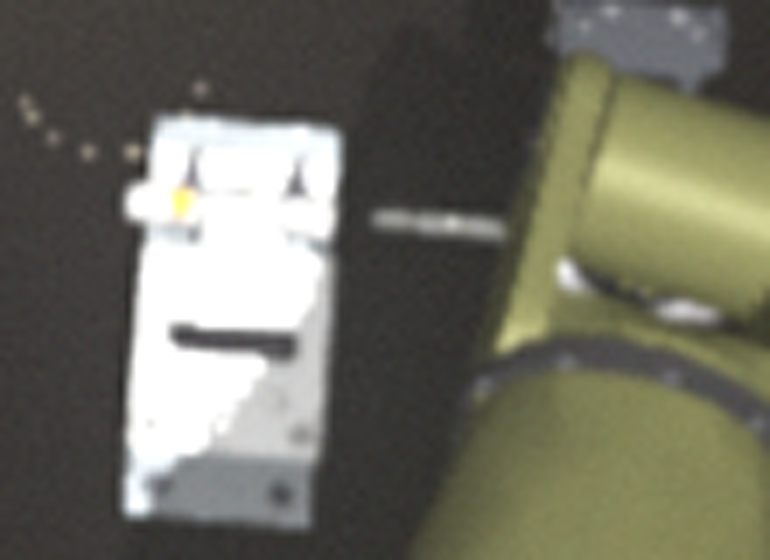

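```bash
python3 - <<'E'
from h import *
np.set_printoptions(precision=4,suppress=True,linewidth=200)
t=load("pics/top11.npz")[0].mean(2)
A=axisfit(t,315,330,190,203,36); W=onz("top",A,.043)
yaw=np.radians(-5.07); ex=np.array([np.cos(yaw),np.sin(yaw)]); ey=np.array([-ex[1],ex[0]])
a=W[:,:2]@ex-.5199; b=W[:,:2]@ey-.0541; c=np.polyfit(b,a,1); print("pin in mould frame: slope",c[0],"x at tip y",b.max(),np.polyval(c,b.max()),"x at -40",np.polyval(c,-.04),"x at 0",np.polyval(c,0))
p=ctrl.get_obs()['ee_pos'][:2]; print("TCP mould",p@ex-.5199,p@ey-.0541)
L=[]
for u in(278,279,280):
    s=t[187:201,u]; th=.5*(s.max()+46); L.append((u,187+.5*(cross(s,th)+cross(s,th,True))))
print(L); Q=onz("top",L,.043)[:,:2]; print("left tube x",Q@ex-.5199,Q@ey-.0541)
E
```

```text
pin in mould frame: slope 0.012694463659835727 x at tip y -0.06487754082446227 0.06592356074601599 x at -40 0.06623936778395821 x at 0 0.06674714633035164
TCP mould 0.06467610916794087 -0.15613735922093078
[(278, np.float64(193.52508719086873)), (279, np.float64(193.40222222222224)), (280, np.float64(193.41277085012564))]
left tube x [0.0634 0.0641 0.0643] [0.0511 0.048  0.0449]
```

Request:
jog_arm(rows=[-0.0012,0.0001,-0.0005,0,0,0,0.9,0.0007,0.008,0,0,0,0,0.9,0.0006,0.007,0,0,0,0,0.9,0,0,0,0,0,0,0.9,0,0,0,0,0,0,0.9])

```text
time_s: 16.23
ee_pos: [0.5729, -0.1377, -0.0005]
eef_rot: [1.226, 1.571, -0.425]
force: [0.6, -0.1, -0.2]
grip_width: 0.0193
```

```bash
python3 - <<'E'
from h import *; st()
np.set_printoptions(precision=4,suppress=True,linewidth=200)
p,d=ctrl.camera("top"); np.savez("pics/top12.npz",p=p,d=d); t=p.mean(2)
print(t[188:203,298:332].astype(int))
A=axisfit(t,311,325,190,203,36); W=onz("top",A,.043)
yaw=np.radians(-5.07); ex=np.array([np.cos(yaw),np.sin(yaw)]); ey=np.array([-ex[1],ex[0]])
a=W[:,:2]@ex-.5199; b=W[:,:2]@ey-.0541; c=np.polyfit(b,a,1); print("pin slope",c[0],"x at -40",np.polyval(c,-.04),np.c_[b,a][::3])
E
```

```text
t 16.2333 p [ 0.5729 -0.1377 -0.0005] x [ 0.0002 -0.0001 -1.    ] jawdeg -4.568291550559122 F [ 0.6314 -0.0815 -0.1713] w 0.01925313435276832 q [-0.298   0.568   1.5539 -0.      1.0195 -0.2182]
[[250 250 246 216 163 166 157 149 146 121  71  39  35  32  34  34  35  33  33  34  33  31  34  33  33  32  31  31  32  33  37  51  73  74]
 [252 252 249 206 142 158 165 159 155 127  74  40  35  37  37  36  34  32  32  37  34  34  35  34  31  32  30  31  31  35  36  51  66  73]
 [253 253 236 166 119 140 157 160 154 116  65  40  33  36  38  37  34  33  34  32  33  31  32  32  31  33  32  32  32  33  41  54  58  79]
 [253 252 211 131  97 127 149 161 155 110  59  37  35  36  35  35  33  34  35  36  36  34  32  32  35  31  33  32  31  37  43  53  60  85]
 [228 228 181 130 113 125 142 152 148 105  56  35  33  35  38  39  33  33  36  37  35  34  33  35  35  34  31  33  35  39  45  53  61  88]
 [207 204 182 177 184 181 167 147 135  98  54  35  35  38  37  37  37  35  36  32  33  31  33  33  33  34  31  33  39  43  50  52  67  91]
 [234 229 212 225 238 234 190 151 133  98  63  55  52  56  48  40  36  3
[... 635 characters left out ...]
4 124 112 106 109 115 113  76  43  37  37  33  36  35  37  39  41  40  42  44  49  57  57  61  61  56  50  47  53  81 101  99]
 [253 244 196 148 123 111 111 111 105  69  38  35  34  36  37  33  35  36  33  33  34  34  33  36  36  37  35  38  42  44  59  88 101 102]
 [252 248 237 213 167 136 127 127 118  82  47  37  34  35  35  35  35  35  35  36  35  34  34  34  31  33  30  37  41  47  62  91 101 102]
 [253 252 249 222 171 155 152 149 142 102  58  37  35  35  35  39  34  32  37  34  33  35  35  33  32  32  34  39  44  51  70  94 102 103]]
pin slope 0.011727588333002975 x at -40 0.06413606683057796 [[-0.0525  0.0643]
 [-0.0619  0.0636]
 [-0.0713  0.0638]
 [-0.0807  0.0643]
 [-0.0902  0.0632]]
```

Request:
jog_arm(rows=[0.0002,0.002,0,0,0,0,0.9,0.0002,0.002,0,0,0,0,0.9,0.0002,0.002,0,0,0,0,0.9,0,0,0,0,0,0,0.9])

```text
time_s: 16.62
ee_pos: [0.5734, -0.132, -0.0007]
eef_rot: [-2.362, 1.571, 2.27]
force: [-0.1, -0.6, 0.8]
grip_width: 0.019
```

Request:
jog_arm(rows=[0.0001,0.0015,0,0,0,0,0.9,0.0001,0.0015,0,0,0,0,0.9,0,0,0,0,0,0,0.9])

```text
time_s: 16.87
ee_pos: [0.5736, -0.129, -0.0007]
eef_rot: [2.805, 1.571, 1.154]
force: [1.1, -0.9, 0.1]
grip_width: 0.019
```

Request:
jog_arm(rows=[0.0002,0.002,0,0,0,0,0.9,0.0002,0.002,0,0,0,0,0.9,0.0002,0.002,0,0,0,0,0.9,0.0002,0.002,0,0,0,0,0.9,0.0002,0.002,0,0,0,0,0.9,0,0,0,0,0,0,0.9])

```text
time_s: 17.37
ee_pos: [0.5746, -0.1189, -0.0007]
eef_rot: [-2.828, 1.571, 1.804]
force: [0.6, -0.4, -0.1]
grip_width: 0.0188
```

```bash
python3 - <<'E'
from h import *; st()
E
```

```text
t 17.3667 p [ 0.5746 -0.1189 -0.0007] x [-0.      0.0001 -1.    ] jawdeg -4.605829181765073 F [ 0.5994 -0.4243 -0.1418] w 0.01883828635965842 q [-0.2664  0.5637  1.5613  0.0001  1.0166 -0.1861]
```

Request:
jog_arm(rows=[0.0002,0.002,0,0,0,0,0.9,0.0002,0.002,0,0,0,0,0.9,0.0002,0.002,0,0,0,0,0.9,0,0,0,0,0,0,0.9])

```text
time_s: 17.7
ee_pos: [0.5752, -0.1129, -0.0007]
eef_rot: [3.023, 1.571, 1.371]
force: [0.0, 0.4, 0.0]
grip_width: 0.0189
```

Request:
jog_arm(rows=[0.0001,0.0015,0,0,0,0,0.9,0.0001,0.0015,0,0,0,0,0.9,0,0,0,0,0,0,0.9])

```text
time_s: 17.95
ee_pos: [0.5754, -0.1101, -0.0007]
eef_rot: [-2.713, 1.571, 1.919]
force: [-0.4, 0.3, 0.5]
grip_width: 0.0189
```

Request:
jog_arm(rows=[0.0001,0.0015,0,0,0,0,0.9,0.0001,0.0015,0,0,0,0,0.9,0,0,0,0,0,0,0.9])

```text
time_s: 18.2
ee_pos: [0.5756, -0.107, -0.0007]
eef_rot: [-2.3, 1.571, 2.332]
force: [0.8, -0.2, -0.0]
grip_width: 0.0192
```

Request:
jog_arm(rows=[0.0002,0.002,0,0,0,0,0.9,0.0002,0.002,0,0,0,0,0.9,0.0002,0.002,0,0,0,0,0.9,0.0002,0.002,0,0,0,0,0.9,0.0001,0.002,0,0,0,0,0.9,0,0,0,0,0,0,0.9])

```text
time_s: 18.7
ee_pos: [0.5765, -0.0969, -0.0007]
eef_rot: [2.383, 1.571, 0.732]
force: [-0.0, -0.2, 0.3]
grip_width: 0.019
```

Request:
jog_arm(rows=[0.0002,0.002,0,0,0,0,0.9,0.0002,0.002,0,0,0,0,0.9,0.0002,0.002,0,0,0,0,0.9,0.0002,0.002,0,0,0,0,0.9,0.0001,0.002,0,0,0,0,0.9,0,0,0,0,0,0,0.9])

```text
time_s: 19.2
ee_pos: [0.5775, -0.0869, -0.0006]
eef_rot: [2.105, 1.571, 0.453]
force: [1.3, 0.9, 0.8]
grip_width: 0.0189
```

Request:
jog_arm(rows=[0.0002,0.002,0,0,0,0,0.9,0.0002,0.002,0,0,0,0,0.9,0.0002,0.002,0,0,0,0,0.9,0.0002,0.002,0,0,0,0,0.9,0,0,0,0,0,0,0.9])

```text
time_s: 19.62
ee_pos: [0.5783, -0.0789, -0.0006]
eef_rot: [1.936, 1.571, 0.285]
force: [0.9, 0.6, -0.1]
grip_width: 0.0189
```

```bash
python3 - <<'E'
from h import *; st()
E
```

```text
t 19.6167 p [ 0.5783 -0.0789 -0.0006] x [ 0.0002  0.0001 -1.    ] jawdeg -4.6115464064221 F [ 0.8746  0.5662 -0.1139] w 0.018949857568871263 q [-0.1984  0.5576  1.5712  0.0001  1.0126 -0.118 ]
```

Request:
jog_arm(rows=[0.0002,0.002,0,0,0,0,0.9,0.0001,0.0015,0,0,0,0,0.9,0.0001,0.0015,0,0,0,0,0.9,0,0,0,0,0,0,0.9])

```text
time_s: 19.95
ee_pos: [0.5787, -0.0741, -0.0006]
eef_rot: [1.489, 1.57, -0.163]
force: [1.9, 0.0, -0.1]
grip_width: 0.019
```

Request:
jog_arm(rows=[0.0001,0.0015,0,0,0,0,0.9,0.0001,0.0015,0,0,0,0,0.9,0,0,0,0,0,0,0.9])

```text
time_s: 20.2
ee_pos: [0.5789, -0.0712, -0.0006]
eef_rot: [1.396, 1.57, -0.256]
force: [2.2, -0.7, 0.3]
grip_width: 0.0189
```

Request:
jog_arm(rows=[0.0001,0.0015,0,0,0,0,0.9,0.0001,0.0015,0,0,0,0,0.9,0,0,0,0,0,0,0.9])

```text
time_s: 20.45
ee_pos: [0.5792, -0.0681, -0.0005]
eef_rot: [1.546, 1.57, -0.105]
force: [3.2, -2.4, 1.0]
grip_width: 0.0188
```

Request:
jog_arm(rows=[0.0005,0.0015,0,0,0,0,0.95,0.0001,0.001,0,0,0,0,0.95,0,0,0,0,0,0,0.95], squeeze=58)

```text
time_s: 20.7
ee_pos: [0.5796, -0.0658, -0.0006]
eef_rot: [0.466, 1.571, -1.186]
force: [2.2, -3.7, 2.2]
grip_width: 0.0185
```

Request:
jog_arm(rows=[0.0001,0.0015,0,0,0,0,0.95,0.0001,0.001,0,0,0,0,0.95,0,0,0,0,0,0,0.95])

```text
time_s: 20.95
ee_pos: [0.5799, -0.0632, -0.0005]
eef_rot: [1.51, 1.571, -0.141]
force: [2.7, -3.1, 2.9]
grip_width: 0.0186
```

Request:
jog_arm(rows=[0.0001,0.0015,0,0,0,0,0.95,0.0001,0.0015,0,0,0,0,0.95,0,0,0,0,0,0,0.95])

```text
time_s: 21.2
ee_pos: [0.5802, -0.0605, -0.0004]
eef_rot: [0.936, 1.57, -0.716]
force: [2.3, -4.2, 2.6]
grip_width: 0.0183
```

Request:
jog_arm(rows=[0.0001,0.0015,0,0,0,0,0.95,0.0001,0.0015,0,0,0,0,0.95,0,0,0,0,0,0,0.95])

```text
time_s: 21.45
ee_pos: [0.5805, -0.0576, -0.0003]
eef_rot: [0.952, 1.57, -0.699]
force: [3.3, -5.5, 3.1]
grip_width: 0.0182
```

Request:
jog_arm(rows=[0.0001,0.0015,0,0,0,0,0.95,0.0001,0.0015,0,0,0,0,0.95,0,0,0,0,0,0,0.95])

```text
time_s: 21.7
ee_pos: [0.5807, -0.0546, -0.0004]
eef_rot: [0.919, 1.57, -0.732]
force: [3.2, -5.4, 3.0]
grip_width: 0.0183
```

```bash
python3 - <<'E'
from h import *; st()
for n,b in(("scene",(250,160,100,75)),("top",(260,165,110,80))):
    p,d=ctrl.camera(n); np.savez(f"pics/{n}13.npz",p=p,d=d); u,v,w,h=b
    q=np.clip(p.astype(float)*1.2+10,0,255).astype(np.uint8)
    cv2.imwrite(f"pics/{n}13.png",cv2.resize(q[v:v+h,u:u+w,::-1],None,fx=7,fy=7,interpolation=cv2.INTER_CUBIC))
E
```

```text
t 21.7 p [ 0.5807 -0.0546 -0.0004] x [ 0.0008 -0.0007 -1.    ] jawdeg -4.623408349715363 F [ 3.1636 -5.3521  3.022 ] w 0.018329385083900092 q [-0.1563  0.5562  1.5729 -0.0007  1.0116 -0.0752]
```

View pics/scene13.png

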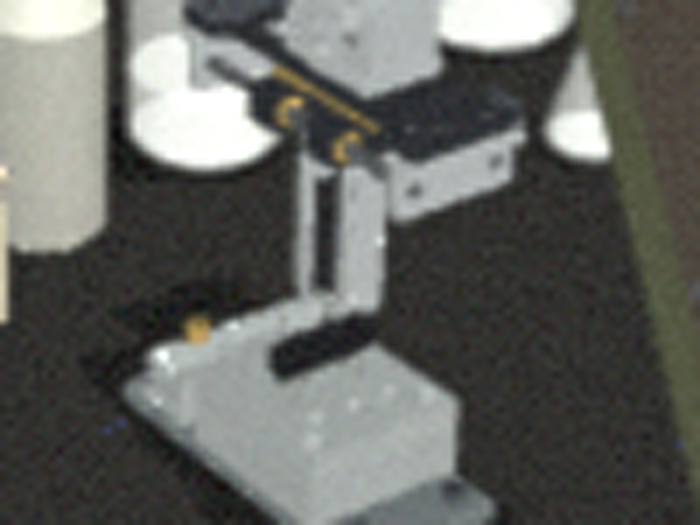

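Request:
jog_arm(rows=[0.0001,0.0015,0,0,0,0,0.95,0.0001,0.0015,0,0,0,0,0.95,0,0,0,0,0,0,0.95])

```text
time_s: 22.05
ee_pos: [0.5809, -0.0512, -0.0005]
eef_rot: [1.614, 1.57, -0.038]
force: [4.4, -3.4, 1.8]
grip_width: 0.0188
```

Request:
jog_arm(rows=[0.0001,0.001,0,0,0,0,0.95,0.0001,0.001,0,0,0,0,0.95,0,0,0,0,0,0,0.95])

```text
time_s: 22.3
ee_pos: [0.5811, -0.0495, -0.0005]
eef_rot: [1.039, 1.57, -0.613]
force: [4.8, -4.8, 1.2]
grip_width: 0.0185
```

```bash
python3 - <<'E'
from h import *; st()
E
```

```text
t 22.3 p [ 0.5811 -0.0495 -0.0005] x [ 0.0009 -0.0006 -1.    ] jawdeg -4.618556571163674 F [ 4.8424 -4.7809  1.2229] w 0.01848179337019702 q [-0.1476  0.5562  1.5731 -0.0006  1.0114 -0.0667]
```

Request:
jog_arm(rows=[0.0002,0.001,0,0,0,0,0.95,0,0,0,0,0,0,0.95])

```text
time_s: 22.47
ee_pos: [0.5812, -0.0494, -0.0004]
eef_rot: [0.368, 1.569, -1.284]
force: [2.4, -10.9, 2.0]
grip_width: 0.0184
```

Request:
jog_arm(rows=[0.0001,0.0008,0,0,0,0,0.95,0,0,0,0,0,0,0.95])

```text
time_s: 22.63
ee_pos: [0.5812, -0.0493, -0.0004]
eef_rot: [0.216, 1.568, -1.436]
force: [0.9, -16.0, 2.0]
grip_width: 0.0186
```

```bash
python3 - <<'E'
from h import *; st()
for n,b in(("scene",(250,160,100,75)),("top",(260,165,110,80))):
    p,d=ctrl.camera(n); np.savez(f"pics/{n}14.npz",p=p,d=d); u,v,w,h=b
    q=np.clip(p.astype(float)*1.2+10,0,255).astype(np.uint8)
    cv2.imwrite(f"pics/{n}14.png",cv2.resize(q[v:v+h,u:u+w,::-1],None,fx=7,fy=7,interpolation=cv2.INTER_CUBIC))
E
```

```text
t 22.6333 p [ 0.5812 -0.0493 -0.0004] x [ 0.0004 -0.0027 -1.    ] jawdeg -4.630045743517245 F [  0.9288 -16.026    1.9939] w 0.01862154356365871 q [-0.1461  0.5564  1.5726 -0.0031  1.0118 -0.0637]
```

View pics/scene14.png

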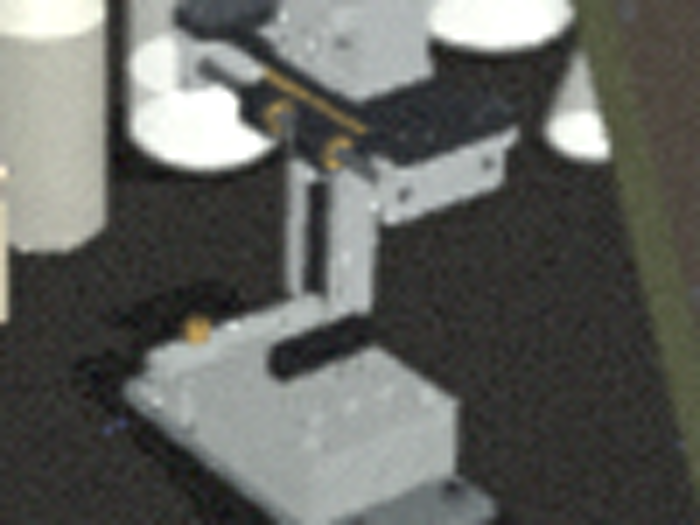

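View pics/top14.png

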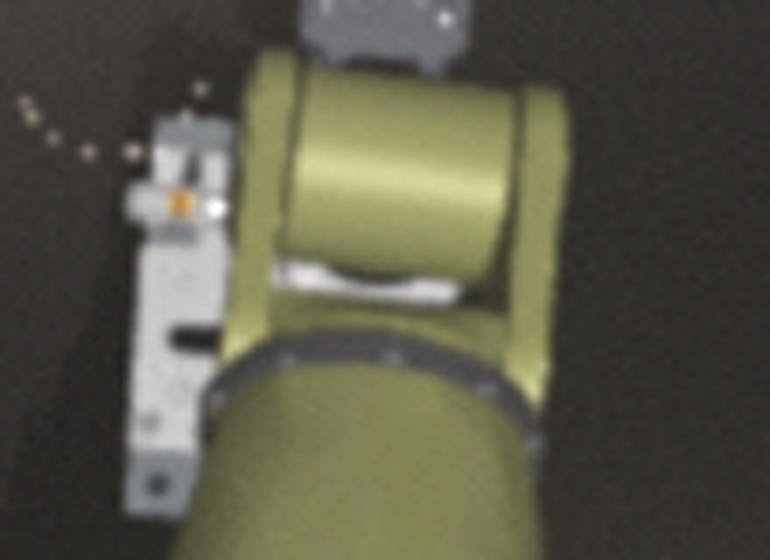

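Request:
jog_arm(rows=[-0.0002,-0.0015,0,0,0,0,0.95,0,0,0,0,0,0,0.8,0,0,0,0,0,0,0.7,0,0,0,0,0,0,0.6,0,0,0,0,0,0,0.6,0,0,0,0,0,0,0.6])

```text
time_s: 23.23
ee_pos: [0.5807, -0.0489, -0.0008]
eef_rot: [-1.623, 1.57, 3.009]
force: [2.2, -2.1, -0.4]
grip_width: 0.0373
```

Request:
jog_arm(rows=[-0.001,-0.01,0,0,0,0,0.6,-0.002,-0.02,0,0,0,0,0.6,-0.003,-0.03,0,0,0,0,0.6,-0.003,-0.03,0.02,0,0,0,0.6,-0.003,-0.03,0,0,0,0,0.8,0,0,0,0,0,0,1.0,0,0,0,0,0,0,1.0])

```text
time_s: 23.82
ee_pos: [0.5681, -0.1701, 0.019]
eef_rot: [-2.238, 1.57, 2.391]
force: [-0.2, 0.5, -0.2]
grip_width: 0.0211
```

```bash
python3 - <<'E'
from h import *; st()
for n,b in(("scene",(250,170,80,60)),("top",(265,175,70,60))):
    p,d=ctrl.camera(n); np.savez(f"pics/{n}15.npz",p=p,d=d); u,v,w,h=b
    q=p
    cv2.imwrite(f"pics/{n}15.png",cv2.resize(q[v:v+h,u:u+w,::-1],None,fx=9,fy=9,interpolation=cv2.INTER_CUBIC))
    if n=="top":
        np.set_printoptions(linewidth=250); print(p.mean(2)[186:206,296:320].astype(int))
E
```

```text
t 23.8167 p [ 0.5681 -0.1701  0.019 ] x [-0.0008  0.0007 -1.    ] jawdeg -4.761480087021765 F [-0.177   0.4662 -0.1868] w 0.021098326190103208 q [-0.3529  0.5492  1.5308  0.0005  1.0626 -0.2701]
[[213 213 210 209 203 202 201 201 200 204 209 201 130  60  42  43  43  39  37  34  34  37  38  37]
 [238 238 236 230 220 199 183 188 205 220 224 208 128  59  44  45  42  40  37  38  38  35  36  35]
 [249 250 249 249 245 212 162 191 239 248 248 229 134  55  41  42  40  36  38  38  38  36  36  36]
 [252 252 252 253 249 204 145 192 248 253 253 235 135  59  42  39  37  36  40  34  37  37  37  35]
 [253 253 253 253 236 167 119 182 250 254 254 222 117  49  43  39  38  37  38  40  36  37  36  37]
 [252 252 253 253 212 128 103 169 246 255 253 201  95  46  40  39  39  36  40  35  38  37  37  35]
 [225 225 230 236 190 129 110 145 207 229 220 160 116 110  90  58  40  36  39  38  37  35  37  37]
 [206 200 204 213 186 175 180 182 194 196 182 166 201 214 179 102  49  36  37  35  37  36  39  39]
 [235 232 229 220 208 226 236 235 231 228 217 199 231 238 201 115  48  37  36  37  38  38  36  35]
 [247 247 244 
[... 375 characters left out ...]
8  39]
 [252 252 252 232 199 195 189 183 176 187 181 158 165 165 104  51  39  39  40  39  40  38  36  38]
 [252 252 251 237 215 209 201 195 188 193 190 127  77  69  53  39  40  40  37  38  39  38  38  37]
 [252 251 250 243 237 230 225 215 206 212 217 147  58  38  38  36  41  38  37  38  39  36  34  36]
 [252 252 251 251 250 249 249 248 247 249 248 183  78  38  37  40  39  39  40  37  38  39  40  39]
 [252 252 253 253 252 252 253 253 253 254 255 200  85  39  38  38  39  39  39  36  40  38  39  36]
 [253 253 253 252 252 252 253 253 253 254 255 199  78  39  38  40  37  40  39  37  39  39  36  37]
 [253 253 253 249 249 251 253 253 253 254 255 196  76  36  39  39  42  41  39  39  37  37  38  36]]
```

View pics/scene15.png

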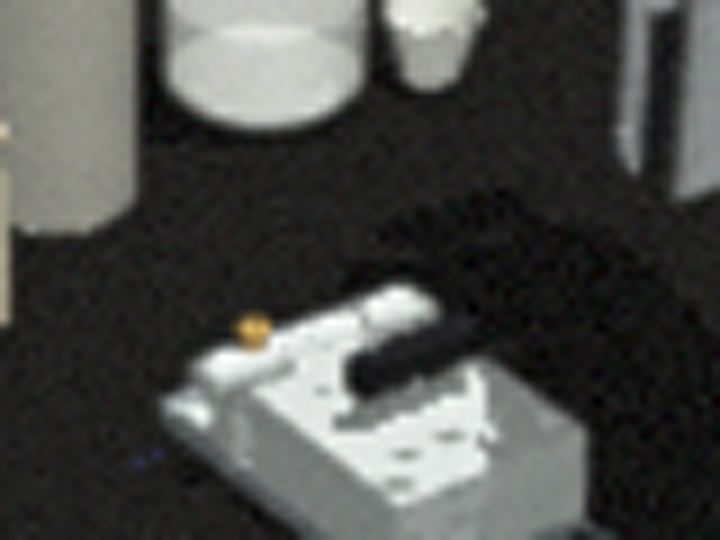

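View pics/top15.png

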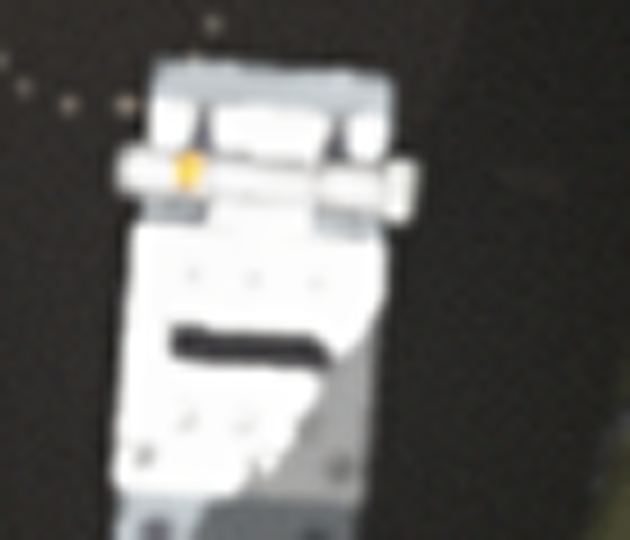

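```bash
python3 - <<'E'
from h import *
np.set_printoptions(precision=4,suppress=True)
yaw=np.radians(-5.07); ex=np.array([np.cos(yaw),np.sin(yaw)]); ey=np.array([-ex[1],ex[0]])
t8=load("pics/top8.npz")[0].mean(2); t=load("pics/top15.npz")[0].mean(2)
for v in(194,195,196):
    a=300+cross(t8[v,300:320],140,True); b=300+cross(t[v,300:320],140,True)
    W=onz("top",[[a,v],[b,v]],.045)[:,:2]@ey-.0541; print("tube face",a,W[0],"head back",b,W[1],"diff",W[0]-W[1])
# head lateral: rows at u=309
s=t[186:206,309]; print("head x extent rows",186+cross(s,135),186+cross(s,135,True))
Q=onz("top",[[309,186+.5*(cross(s,135)+cross(s,135,True))]],.043)[0,:2]; print(Q@ex-.5199)
L=[]
for u in(278,279,280):
    s=t[187:201,u]; th=.5*(s.max()+46); L.append((u,187+.5*(cross(s,th)+cross(s,th,True))))
print("left tube x",onz("top",L,.043)[:,:2]@ex-.5199)
E
```

```text
tube face 307.2888888888889 -0.0402917984230905 head back 310.715953307393 -0.05096904146231269 diff 0.010677243039222191
tube face 307.4280442804428 -0.0409745279204472 head back 310.6287878787879 -0.050945743744677564 diff 0.009971215824230363
tube face 307.39068100358423 -0.041107291126097845 head back 310.507299270073 -0.05081552035811744 diff 0.009708229232019597
head x extent rows 192.23717948717947 199.31597222222223
0.06434153987457358
left tube x [0.0635 0.0641 0.0576]
```

```bash
python3 - <<'E'
from h import *
np.set_printoptions(precision=4,suppress=True)
p,d=load("pics/top15.npz"); o,_=ray("top",[[1,1]])
U,V=np.meshgrid(np.arange(282,303),np.arange(203,227)); U=U.ravel();V=V.ravel()
_,r=ray("top",np.c_[U,V]); P=o+r*d[V,U][:,None]; k=abs(P[:,2]-.048)<.012; P=P[k]
c=np.linalg.lstsq(np.c_[P[:,0]-P[:,0].mean(),P[:,1]-P[:,1].mean(),np.ones(len(P))],P[:,2],rcond=None)[0]; print("lid tilt, z",c,len(P))
a=load("pics/top0.npz")[0].astype(int); b=p.astype(int)
for n,(u,v) in dict(petri=(239,168),dropper=(165,198),flask=(398,170)).items(): print(n,abs(a-b)[v-14:v+14,u-14:u+14].mean())
st(); print(ctrl.hand_in())
E
```

```text
lid tilt, z [-0.0058  0.0091  0.0484] 404
petri 1.6432823129251701
dropper 1.8779761904761905
flask 2.687925170068027
t 23.9167 p [ 0.5684 -0.1683  0.0188] x [-0.0012  0.0009 -1.    ] jawdeg -4.62138308317118 F [ 0.9574  0.4766 -1.4043] w 0.013372014846012987 q [-0.3499  0.5493  1.5314  0.0005  1.0624 -0.2694]
the job is handed in; nothing more can be done
None
```

The mould is back together and handed in at about 24 s. `hand_in` reports no verdict, so what follows rests on my own checks.

**What I did:**
- I found the hinge bracket about 5–6 mm too far back and pulled it to mid-slot with the gripper.
- I laid the upper half over the dowels with no contact force until it seated.
- I gripped the pin by its head and fed it through all three knuckles in 1–2 mm steps. Force along the pin stayed at about 6 N or less until the head met the knuckle, where I stopped at 16 N.

**Last checks:**
- **Pin:** the back of its head is about 10.1 mm from the right knuckle's face. The head is 10 mm long, so the shoulder is touching to within about 1 mm.
- **Hinge axis:** it is about 1.3 mm from mid-slot. I did not measure the upper half's knuckle again after the pin went in. Before that it was within about 1 mm of the other two.
- **Upper half:** its top is at 48.4 mm and its tilt is about 0.01 rad, so it lies flat.
- **Flask, dropper bottle and petri dish:** the picture shows no change where they stand.
- **Gripper:** it is clear of everything.

**What disagreed:**
- The fingertips sit about 39–43 mm above the reported TCP height. My first grip on the bracket closed on air; after that I corrected for it by camera and touch.
- Finding the bench before the pin grasp pressed it with about 37–40 N for a moment, close to the 40 N limit.
- Laying the upper half moved the bracket about 1.5 mm off mid-slot again, which was small enough to leave.
- I never saw a clear 8–16 N peak from the plunger, only about 5 N and then a dip. I judge the pin home from its position and the firm stop, not from that snap.

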